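Purge the gas cartridge and hold it on the test nipple

TASK

Take the gas cartridge by its body and press it, upright and mouth down, onto the red sprung purge pad until the pad is fully down, keeping it there for about half a second. Then bring it squarely onto the leaning brass nipple and push along the nipple until both roller catches snap over its collar, and push on until the nipple is fully in. Finish while still gripping the cartridge and holding the nipple fully in against its spring; do not let go, and leave the other things on the bench undisturbed.

Things in the scene. Friction and masses are not known exactly. Their poses are not given: they have to be found in the camera images.
- cartridge: Gas cartridge, 106 mm tall, 0.15 to 0.27 kg, stands on its mouth: brass coupler head below, aluminium body with blue bands above. Origin: centre of the mouth; z along its axis to the domed top. Grip the body, 32 mm across, from 45 to 98 mm up (best 65 to 90). Below it a steel neck, 23 mm across; all other sizes of the head are told at coupler_seat
- coupler_seat (a point): Flat end of the cartridge's bore, 12 mm above its origin, same axes. From the mouth up: tube 24 mm across with the 15 mm bore, to 12 mm; brass collar, a cone widening from 25 to 35 mm across between 12 and 21 mm, then 35 mm across to its flat shoulder at 23 mm; neck to 40 mm
- purge_station: Fixed round grey base, 72 mm across at the foot, that carries the red sprung purge pad. Origin: centre of its underside on the bench. (The pressure tester on the bench, ahead and to the robot's left of the work, has valves up to 0.18 m and a bowl up to about 0.3 m high: cross it high or keep nearer to the robot)
- pad_top (a point): Centre of the top of the round red pad, 44 mm across; 38 mm above the bench when up, moves down with the pad
- purge_pad (a joint): Travel of the pad: 0 = up, 0.008 m = fully down at its stop. Spring: 3 N to start it, about 10 N fully down
- nipple_station: Fixed grey base plate 100 x 76 mm with a slanted aluminium block that carries the nipple and two roller catches. Origin: centre of the plate's underside. The nipple leans 25 degrees (0.436 rad) from vertical towards the station's own -x; its foot on the slanted face (56 x 39 mm) is at (-12, 0, 60) mm
- nipple_tip (a point): Tip of the sprung brass nipple, 10 mm across with a rounded end, standing 26 mm out of the slanted face; its own z points outward along the nipple (the cartridge's z must point the same way; the cartridge may be turned about it in any way). Moves in with the nipple
- nipple (a joint): Travel of the nipple into its block: 0 = out, 0.012 m = fully in at its stop. Spring: 2.4 N to start, 12 N fully in; the snap takes about 8 to 15 N in all, then eases. The seat meets the tip when the mouth is 14 mm above the slanted face; fully in, the mouth is 2 mm above it
- catch_left (a joint): Sprung roller catch on the station's +y side, rad: 0 = in, about 0.07 while the collar passes; springs back to 0 over the collar's shoulder when the nipple is in by 6 to 8 mm. White roller 6 mm thick, centre 31.5 mm above the slanted face, 17.5 mm from the nipple's axis (29 mm free between the two rollers)
- catch_right (a joint): The same catch on the station's -y side
- ptfe_tape: roll of white thread-seal tape on a blue spool, 52 mm across, 14 mm high, lying flat; bystander. Origin: centre of its underside
- blank_plug: small white knurled plug, 20 mm across, 22 mm high; bystander. Origin: centre of its underside
- spanner_1: steel open-ended spanner, 166 mm long; bystander
- spanner_2: steel open-ended spanner, 141 mm long; bystander
- weight: slotted round stainless weight, 47 mm across, 24 mm high; bystander. Origin: centre of its underside
- adapter: small brass threaded adapter, 19 mm across, 26 mm high; bystander. Origin: centre of its underside
Not all that is in view belongs to the job. What is shaped like the purge_station but pink is not meant.

How it is judged:
By the outcome, as a careful person would: the job done as asked, in the order asked, and still so for the second after the job is handed in, while the arm keeps its last pose, push and grip.
It also fails if it takes over 51 s, if anything falls off the work surface, if the arm or the gripper's body presses on something with over 40 N, if the wrist force passes 120 N, or if a joint passes its speed limit or range.

ROBOT

A 7-joint arm with a two-finger parallel gripper is mounted at the origin on a cart in front of the work surface, level with it; the furniture and walls round the work are solid. World frame = base frame: x ahead of the robot, y to its left, z up, the work surface at z = 0. Lengths are in m, angles in rad, forces in N, time in s.
With the tool pointing down it reaches from about 0.425 to 0.975 m from the base axis. Payload 16.7 kg.
Tool frame: the origin (TCP) lies at the centre of the arm's flange, where the gripper is bolted on; the fingertips stand 173 mm ahead of it and the grasp point (between the pads) lies 155 mm ahead of it; x points along the fingers, y is the direction in which the jaws open and shut, and the axes are right-handed (so a half turn about x gives the same grasp; the last joint's range is limited). The gripper opens to 85 mm and grips with 20 to 120 N. Pads are 22 mm wide; open, the fingers measure 114 mm over their backs; the gripper's body (76 mm by 85 mm) begins 54 mm behind the grasp point. The pads swing forward as they close: fully open they stand 13 mm farther back than shut.
Start: joints at [1.147, 0.426, 0.074, 1.606, -0.034, 1.111, -0.067], TCP at [0.182, -0.65, 0.405] pointing down, gripper open.
Joint ranges: [-2.85, 2.85], [-0.5, 2.14], [-1.23, 1.37], [0.21, 2.46], [-1.02, 4.16], [0.16, 2.05], [-2.73, 2.73]. Speed limits (rad/s): [1.89, 1.89, 2.39, 2.39, 3.01, 3.01, 3.01].

INTERFACE

Orientations are given as [roll, pitch, yaw] about the fixed x, y, z axes, in that order (R = Rz(yaw) Ry(pitch) Rx(roll)).
In Python, from station import ctrl gives the robot as it stands. The module is installed in compiled form; this text tells all that it offers.
- The arm moves only by the tool servo_tool, never from a script. Its argument "targets" is a list of rows, each an object of numbers: "dx", "dy", "dz": the shift along the world's x, y, z in mm; "rx", "ry", "rz": the turn, a rotation vector about the world's x, y, z in rad; "fingers": the closure in counts, from 0 (fully open) to 255 (shut). In form: [{"dx": .., "dy": .., "dz": .., "rx": .., "ry": .., "rz": .., "fingers": ..}, ...]. A call has 1 to 5 rows; each row is the pose to reach, as a shift and turn from the pose commanded when the call began; what a row does not reach only later rows make up. A row lasts 1/8 s, in which the tool goes at most 62.5 mm and 10.7 degrees, less where a joint would pass 70% of its speed; a pose out of reach is approached as far as the arm can. A call with a gripper value outside its range is refused whole. The fingers move at their own pace and stop on an object; "grip_force" is the grip in N (left out, the last holds). Time passes only in rows, so rows that repeat a pose let the fingers close. It gives the time, the measured TCP pose, the force and the opening at its end, in the units of the state.
- ctrl.get_obs(): the state, without advancing time (a new reading comes with each control period).
- ctrl.get_image(name): name is "scene" or "top"; returns (picture, depth): 384x512x3 uint8, red, green, blue; 384x512 float32, m along the optical axis (not along the pixel's ray), 0 where there is no reading.
- ctrl.camera_params(name): a dict with "vertical_fov" (degrees; the focal length in pixels is half the picture's height over the tangent of half this angle, whatever the lens; pixels are square), "cx", "cy" (the principal point, pixels), "origin" and "rotation" of the camera in the world. Camera axes: x right, y down, z forward; pixel columns grow to the right and rows downward; lengths in m; the calibration is good to about 2 mm. A picture is of the moment at which its call begins. camera_params takes no time and is no camera call.
- ctrl.sign_off(): hands the job in, once; it reports no verdict.
The state is a dict: "time": time; "qpos": joint angles; "qd": joint speeds; "joint_efforts": joint torques, N m; "tcp_pos": TCP position; "orientation": TCP orientation; "force": force on the tool from outside, world axes, zero at the start; "wrist_torque": the same for the moment, N m; "grip_width": finger opening in m.
Only numpy, scipy, OpenCV 4.12 (cv2) and the standard library are available. Lean on these libraries where they do the work, as an engineer would, in place of code of your own. Each camera call takes 0.05 s, during which the arm holds its last target.

## Working session

There is one attempt and no reset: what is moved stays moved. The work goes in short steps, Python scripts to look and compute and a tool call to move; the robot and the scene stay as the last step left them, time stands still between calls to the robot, and variables do not carry over. Pictures are saved under pics/ and viewed, and the job is handed in when it is done.

Besides the shell and the picture viewer there is one more tool, called after "Call:" in YAML: its name, and indented under it one key for each argument. servo_tool: Moves the arm, as the interface text tells. Its arguments: {"type":"object","properties":{"targets":{"type":"array"},"grip_force":{"type":"number"}},"required":["targets"]}

```bash
mkdir -p pics; ls; cat > h.py <<'E'
import numpy as np, cv2
from station import ctrl
def snap(n,f):
    im,d=ctrl.get_image(n); cv2.imwrite(f'pics/{f}.png',im[:,:,::-1]); np.save(f'pics/{f}.npy',d); return im,d
def K(n):
    p=ctrl.camera_params(n); f=192/np.tan(np.radians(p['vertical_fov'])/2); return p,f
def P(n,d,u,v,z=None):
    p,f=K(n); R=np.array(p['rotation']);o=np.array(p['origin'])
    r=R@np.array([(u-p['cx'])/f,(v-p['cy'])/f,1.])
    if z is not None: return o+r*(z-o[2])/r[2]
    return o+r*d[int(round(v)),int(round(u))]
def proj(n,X):
    p,f=K(n); c=np.array(p['rotation']).T@(np.array(X)-np.array(p['origin'])); return c[0]/c[2]*f+p['cx'],c[1]/c[2]*f+p['cy']
def crop(f,x0,y0,w,h,s,out):
    im=cv2.imread(f'pics/{f}.png')[y0:y0+h,x0:x0+w]; cv2.imwrite(f'pics/{out}.png',cv2.resize(im,None,fx=s,fy=s,interpolation=cv2.INTER_CUBIC))
E
python3 - <<'E'
from h import *
for n in('scene','top'):
    snap(n,n+'0'); print(n,ctrl.camera_params(n))
print(ctrl.get_obs())
E
```

```text
pics
scene {'vertical_fov': 44.04181442543298, 'cx': 259.19788305235124, 'cy': 187.26798696058464, 'origin': array([-0.12667928,  0.56857114,  1.09519688]), 'rotation': array([-2.34359972,  0.00945107, -2.43421977])}
top {'vertical_fov': 44.64166042373276, 'cx': 257.48685604860805, 'cy': 189.38836266823967, 'origin': array([ 0.30334843, -0.20375602,  1.51991495]), 'rotation': array([-2.97254106e+00, -8.73123753e-04, -1.57025985e+00])}
{'time': 0.1, 'qpos': array([ 1.14749174,  0.42665434,  0.0738457 ,  1.60657532, -0.0341136 ,
        1.1107898 , -0.06707614]), 'qd': array([-0.00058711, -0.00155844, -0.00243053, -0.00211214, -0.00069841,
       -0.00040218, -0.00331772]), 'joint_efforts': array([ 1.14568576e-02, -9.51546335e+01,  3.77359539e+00, -4.64405072e+01,
        1.98996527e-02,  6.59407378e-03,  7.67211259e-05]), 'tcp_pos': array([ 0.1824613 , -0.64968343,  0.4040761 ]), 'orientation': array([-1.51420462,  1.56962843,  1.90118447]), 'force': array([-0.1248285 , -0.63229714, -0.30819484]), 'wrist_torque': array([ 0.02470305, -0.00625664, -0.02560323]), 'grip_width': 0.08556215605130925}
```

```bash
python3 - <<'E'
s=open('h.py').read()
s=s.replace("return p,f\n","p=dict(p); p['rotation']=Rot.from_euler('xyz',p['rotation']).as_matrix(); return p,f\n",1).replace("import numpy as np, cv2","import numpy as np, cv2\nfrom scipy.spatial.transform import Rotation as Rot")
open('h.py','w').write(s)
E
python3 -c "
from h import *
for n in('scene','top'): print(K(n)[0]['rotation'].round(2))
o=ctrl.get_obs();print(Rot.from_euler('xyz',o['orientation']).as_matrix().round(3))"
```

```text
[[-0.76 -0.45  0.47]
 [-0.65  0.54 -0.54]
 [-0.01 -0.72 -0.7 ]]
[[ 0.   -0.99  0.17]
 [-1.   -0.   -0.  ]
 [ 0.   -0.17 -0.99]]
[[-0.     0.27  -0.963]
 [ 0.001 -0.963 -0.27 ]
 [-1.    -0.001  0.   ]]
```

View pics/scene0.png

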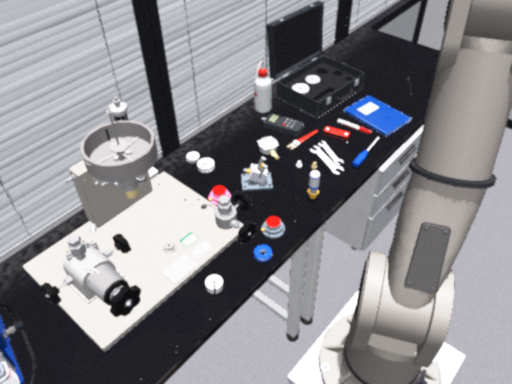

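View pics/top0.png

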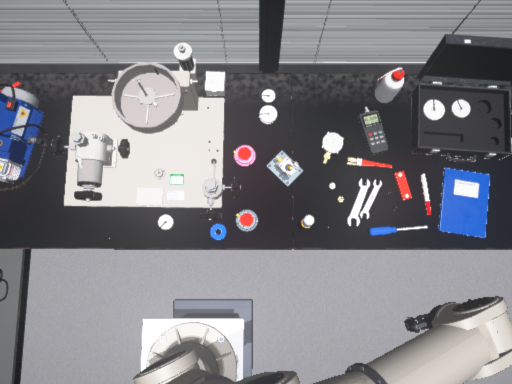

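```bash
python3 -c "
from h import *
crop('top0',225,130,140,110,5.5,'t1')
crop('scene0',225,140,110,110,5.4,'s1')
d=np.load('pics/top0.npy')
for u,v in [(308,220),(247,219),(290,215),(285,168),(260,200)]: print(u,v,P('top',d,u,v).round(4))
"
```

```text
308 220 [ 0.4509 -0.3585  0.1027]
247 219 [ 0.4614 -0.1715  0.0315]
290 215 [ 0.3033 -0.2038  1.5199]
285 168 [ 0.6207 -0.2924  0.0651]
260 200 [ 0.527  -0.2132  0.0027]
```

View pics/t1.png

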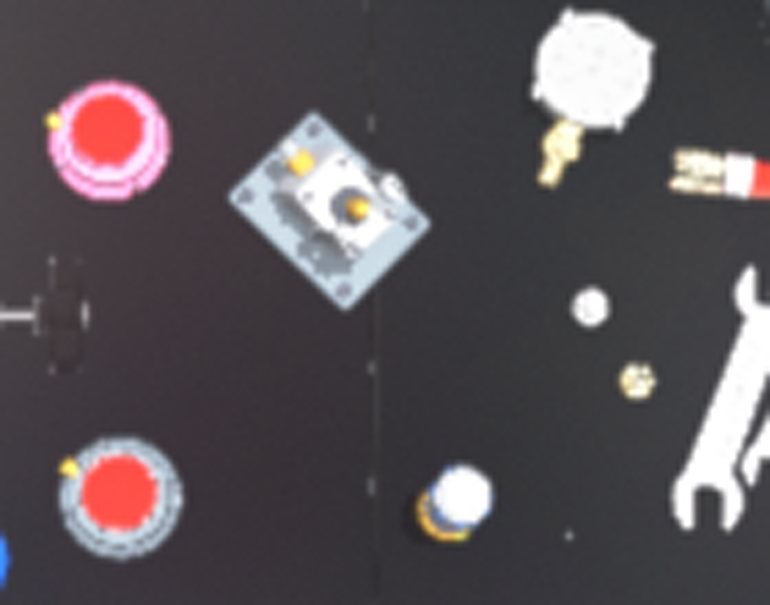

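View pics/s1.png

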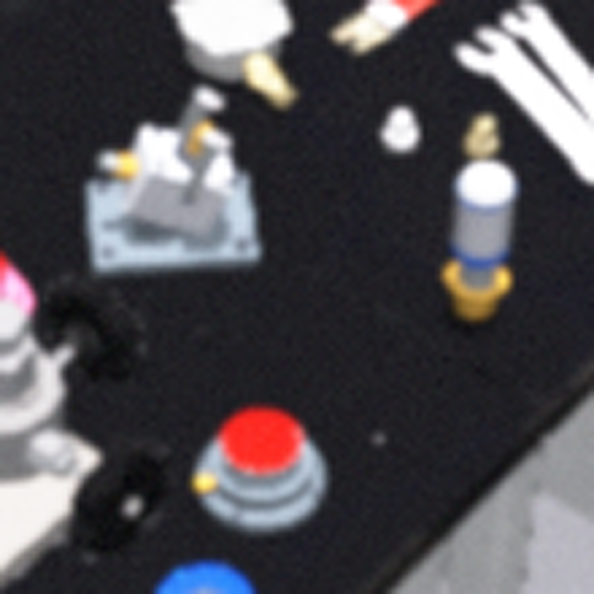

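```bash
cat >> h.py <<'E'
def cloud(n,d):
    p,f=K(n); v,u=np.mgrid[:384,:512]; r=np.stack([(u-p['cx'])/f,(v-p['cy'])/f,np.ones(u.shape)],-1)*d[...,None]
    X=r@p['rotation'].T+p['origin']; X[d<=0]=np.nan; return X
E
python3 -c "
from h import *
for n in('top','scene'):
    d=np.load(f'pics/{n}0.npy'); X=cloud(n,d)
    b=X[(np.abs(X[...,0]-.55)<.15)&(np.abs(X[...,1]+.2)<.2)&(np.abs(X[...,2])<.006)]; print('bench',n,np.median(b[:,2]))
    if n=='top':
        print((X[150:192:1,264:310:2,2]*1000).round(0).astype(int)[::2])
c=[(314,112),(430,222),(346,310),(229,197)]
c=[P('top',None,225+a/5.5-.4,130+b/5.5-.4,.006) for a,b in c]
print(np.round(c,4),np.mean(c,0), [np.linalg.norm(c[i]-c[i-1]).round(4) for i in range(4)])
c=[(86,186),(250,172),(262,260),(97,270)]
c=[P('scene',None,225+a/5.4-.4,140+b/5.4-.4,.006) for a,b in c]
print(np.round(c,4),np.mean(c,0), [np.linalg.norm(c[i]-c[i-1]).round(4) for i in range(4)])
crop('top0',262,145,48,45,14,'t2'); crop('scene0',235,150,45,45,14,'s2')
"
```

```text
bench top -0.0012380712786752568
[[                  -4                   -2                    3
                     1                   -3                   -4
                    -3                   -5                   -4
                     3                    0                   -4
                    -8                    3                   -7
                    -4                   -5                    1
                    -1                   -2                    0
                    -3                    1]
 [                  -4                   -2                   -5
                    -2                   -3                   -1
                    -2                   -2                   16
                    16                   -5 -9223372036854775808
                     6                    3                  -12
                     1                   -4                   -6
                    -3                   -4                   -9
                    -1                    2]
 [                  -4                   -3                   -3
  
[... 9285 characters left out ...]
              -7                    0
                    -1                    2                    3
                     5                   -6]]
bench scene -0.0013626507961153056
[[ 0.6951 -0.2855  0.006 ]
 [ 0.627  -0.3547  0.006 ]
 [ 0.5732 -0.3037  0.006 ]
 [ 0.6423 -0.2339  0.006 ]] [ 0.63441583 -0.29444693  0.006     ] [np.float64(0.0738), np.float64(0.0971), np.float64(0.0742), np.float64(0.0982)]
[[ 0.6971 -0.2819  0.006 ]
 [ 0.6266 -0.3579  0.006 ]
 [ 0.5706 -0.3014  0.006 ]
 [ 0.6416 -0.2305  0.006 ]] [ 0.63399197 -0.29292271  0.006     ] [np.float64(0.0756), np.float64(0.1037), np.float64(0.0796), np.float64(0.1004)]<string>:7: RuntimeWarning: invalid value encountered in cast
```

View pics/t2.png

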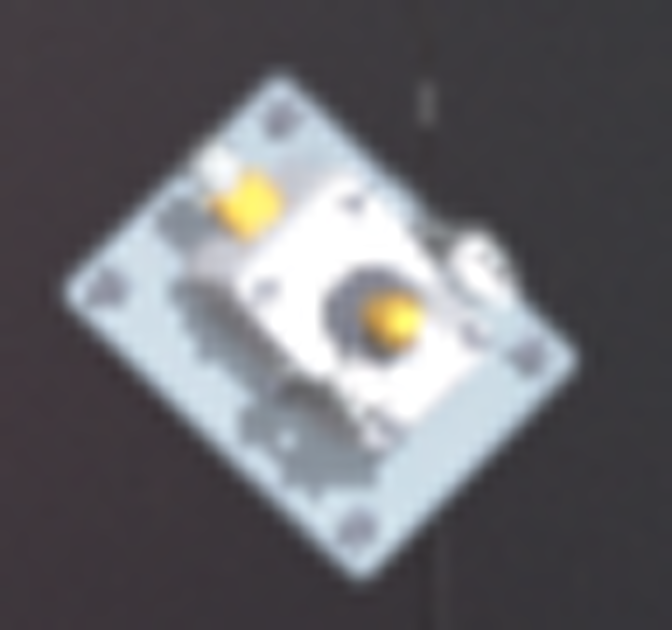

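View pics/s2.png

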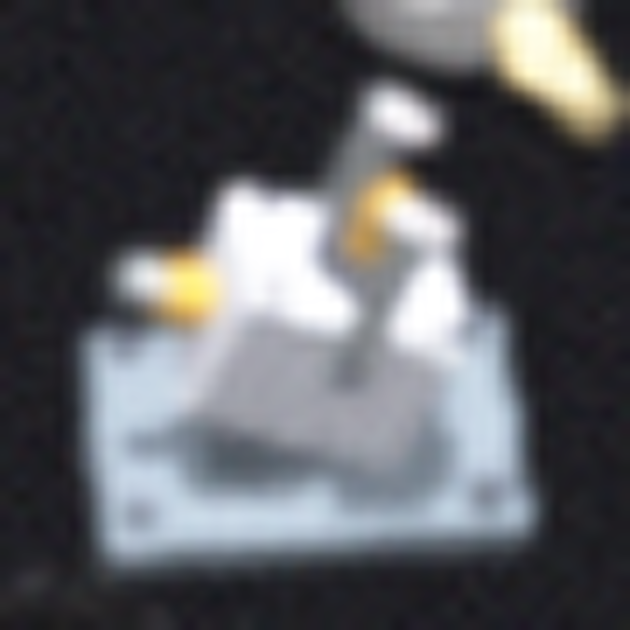

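```bash
cat > fit.py <<'E'
from h import *
from scipy.optimize import least_squares
a=np.radians(25); n=np.array([-np.sin(a),0,np.cos(a)]); foot=np.array([-12,0,60.])
tip=foot+26*n; r=foot+31.5*n
def w(p,X): 
    c,s=np.cos(p[2]),np.sin(p[2]); X=np.atleast_2d(X)/1000; return np.c_[p[0]+c*X[:,0]-s*X[:,1],p[1]+s*X[:,0]+c*X[:,1],X[:,2]]
zt=10
M=np.array([[50,-38,zt],[-50,-38,zt],[-50,38,zt],[50,38,zt],tip-3*n,r+[0,-17.5,0],r+[0,17.5,0]])
T=np.array([(285,70),(578,362),(360,580),(62,290),(397,320),(480,265),(372,425)]);T=(T+.5)/14-.5+[262,145]
S=np.array([(82,330),(505,305),(537,545),(108,560),(392,195),(405,115),(428,215)]);S=(S+.5)/14-.5+[235,150]
if __name__=='__main__':
  for cams in (['top'],['scene'],['top','scene']):
    def res(p):
        o=[]
        for c in cams:
            for X,m in zip(w(p,M),T if c=='top' else S): o+=list(np.array(proj(c,X))-m)
        return np.array(o)
    s=least_squares(res,[.634,-.293,.8],loss='soft_l1'); print(cams,s.x.round(4)); print(res(s.x).reshape(-1,2).round(1).tolist())
    print('tip',w(s.x,tip).round(4))
E
python3 fit.py
python3 -c "
from h import *
f=lambda a,b:(225+(a+.5)/5.5-.5,130+(b+.5)/5.5-.5)
g=lambda a,b:(225+(a+.5)/5.4-.5,140+(b+.5)/5.4-.5)
print('cart',P('top',None,*f(463,497),.106),P('scene',None,*g(486,183),.104))
print('pad',P('top',None,*f(120,493),.038),P('scene',None,*g(261,440),.038))
"
```

```text
['top'] [ 0.6336 -0.2939  0.7859]
[[-0.2, -0.1], [0.5, -0.1], [-0.0, 0.3], [-0.4, -0.0], [0.8, 0.3], [-0.2, 0.7], [-0.3, -3.0]]
tip [[ 0.6173 -0.3102  0.0836]]
['scene'] [ 0.6334 -0.2911  0.7991]
[[0.4, 0.3], [-0.3, 0.0], [-0.1, -1.5], [0.1, -0.4], [0.4, 0.2], [0.1, 0.5], [-0.5, 0.5]]
tip [[ 0.6174 -0.3076  0.0836]]
['top', 'scene'] [ 0.6338 -0.2928  0.7916]
[[-0.6, -0.1], [0.2, -0.3], [-0.3, 0.3], [-0.7, 0.0], [0.5, 0.2], [-0.6, 0.5], [-0.6, -3.1], [0.8, -0.1], [-0.0, -0.2], [0.0, -1.8], [0.2, -0.9], [0.7, -0.1], [0.4, 0.2], [-0.3, 0.2]]
tip [[ 0.6176 -0.3092  0.0836]]
cart [ 0.45071846 -0.36049028  0.106     ] [ 0.44985492 -0.35370861  0.104     ]
pad [ 0.46000181 -0.16973949  0.038     ] [ 0.46070006 -0.16585314  0.038     ]
```

```bash
python3 -c "
from h import *
crop('top0',285,195,45,40,14,'t3'); crop('scene0',295,160,40,45,14,'s3')
a=cv2.imread('pics/t3.png');b=cv2.imread('pics/s3.png');h=630
c=np.zeros((640,1200,3),np.uint8);c[:a.shape[0],:a.shape[1]]=a;c[:b.shape[0],635:635+b.shape[1]]=b[:, :565]
cv2.imwrite('pics/c3.png',cv2.resize(c,None,fx=.66,fy=.66))
X=cloud('top',np.load('pics/top0.npy'))[212:230,300:318]; m=X[...,2]>.085; print(np.median(X[m],0),X[m].mean(0),(X[m].min(0)+X[m].max(0))/2,m.sum())
X=cloud('scene',np.load('pics/scene0.npy'))[165:205,303:325].reshape(-1,3); m=(X[:,2]>.055)&(X[:,2]<.095);Y=X[m]
for lo in (.05,.06,.07,.08,.09):
  q=X[(X[:,2]>lo)&(X[:,2]<lo+.01)];print(lo,q.mean(0).round(4),q.min(0).round(4),q.max(0).round(4))
"
```

```text
[ 0.45101423 -0.36109156  0.10164032] [ 0.451514   -0.36053931  0.10102101] [ 0.45170668 -0.36039969  0.09999001] 89
0.05 [ 0.4463 -0.3482  0.0546] [ 0.435  -0.3606  0.0512] [ 0.4631 -0.3418  0.0596]
0.06 [ 0.4447 -0.3509  0.0646] [ 0.4347 -0.3679  0.0604] [ 0.4655 -0.3413  0.0696]
0.07 [ 0.4456 -0.3475  0.0753] [ 0.4359 -0.3641  0.0703] [ 0.4597 -0.3408  0.0799]
0.08 [ 0.4453 -0.3488  0.085 ] [ 0.4337 -0.362   0.0808] [ 0.4599 -0.3425  0.0895]
0.09 [ 0.4466 -0.3506  0.0962] [ 0.4356 -0.3699  0.0908] [ 0.4649 -0.342   0.1   ]
```

View pics/c3.png

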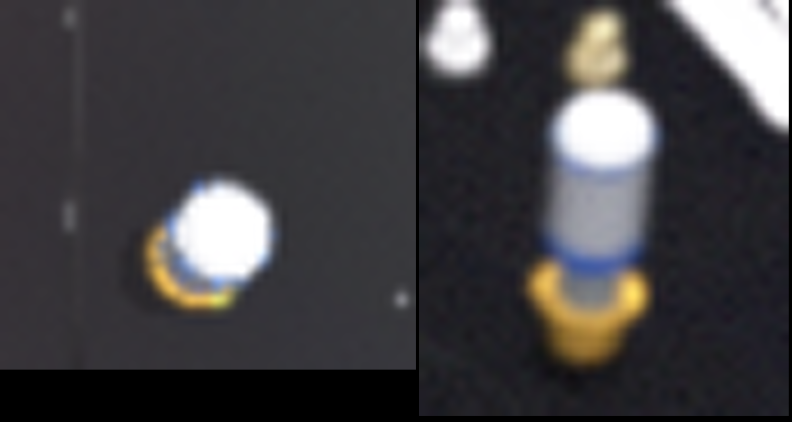

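```bash
python3 -c "
from h import *
g=lambda a,b:(295+(a/.66-635)/14-.5,160+b/.66/14-.5)
f=lambda a,b:(285+a/.66/14-.5,195+b/.66/14-.5)
print(P('top',None,*f(222,233),.100),P('scene',None,*g(605,130),.1),P('scene',None,*g(589,292),.022))
for n in('top','scene'):
  print([np.round(proj(n,[.4505,-.3575,z]),1) for z in (0,.022,.1)])
  X=cloud(n,np.load(f'pics/{n}0.npy'))
  m=(X[...,0]>.42)&(X[...,0]<.6)&(X[...,1]>-.17)&(X[...,1]<-.02)&(X[...,2]>.07)
  q=X[m]; print(n,len(q)); print(q[np.argsort(q[:,1])][:200:12].round(3).tolist())
print(g(605,130),g(589,292),f(222,233))
"
```

```text
[ 0.45207114 -0.36041657  0.1       ] [ 0.45188439 -0.35715712  0.1       ] [ 0.45286189 -0.35862888  0.022     ]
[array([304.3, 223.4]), array([305. , 222.7]), array([307.6, 220.2])]
top 744
[[0.552, -0.15, 0.087], [0.54, -0.148, 0.105], [0.556, -0.146, 0.119], [0.574, -0.145, 0.107], [0.556, -0.142, 0.117], [0.526, -0.142, 0.097], [0.536, -0.139, 0.108], [0.581, -0.138, 0.1], [0.53, -0.136, 0.106], [0.553, -0.133, 0.118], [0.54, -0.133, 0.104], [0.561, -0.129, 0.091], [0.554, -0.123, 0.092], [0.558, -0.101, 0.092], [0.555, -0.095, 0.092], [0.54, -0.093, 0.102], [0.473, -0.09, 0.096]]
[array([312.8, 196.4]), array([313.3, 191.6]), array([315. , 173.7])]
scene 1116
[[0.582, -0.148, 0.1], [0.526, -0.144, 0.098], [0.559, -0.142, 0.115], [0.558, -0.14, 0.113], [0.522, -0.138, 0.075], [0.554, -0.136, 0.115], [0.56, -0.134, 0.116], [0.551, -0.133, 0.107], [0.531, -0.132, 0.108], [0.527, -0.131, 0.095], [0.566, -0.131, 0.094], [0.583, -0.13, 0.071], [0.561, -0.13, 0.099], [0.56, -0.129, 0.095], [0.529, -0.129, 0.095], [0.584, -0.129, 0.097], [0.536, -0.128, 0.104]]
(314.6190476190476, 173.56926406926408) (312.8874458874459, 191.1017316017316) (308.52597402597405, 219.71645021645023)
```

Call:
servo_tool:
  targets:
    - {"dx":40,"dy":43,"dz":0}
    - {"dx":82,"dy":88,"dz":0}
    - {"dx":124,"dy":134,"dz":0}
    - {"dx":166,"dy":179,"dz":0}
    - {"dx":208,"dy":224,"dz":0}
  grip_force: 80

```text
invalid input
```

Call:
servo_tool:
  targets:
    - {"dx":40,"dy":44,"dz":-20}
    - {"dx":61,"dy":66,"dz":-60}
    - {"dx":61,"dy":66,"dz":-80}
    - {"dx":61,"dy":66,"dz":-80}

```text
invalid input
```

Call:
servo_tool:
  targets:
    - {"dx":40,"dy":43,"dz":0,"rx":0,"ry":0,"rz":0,"fingers":0}
    - {"dx":82,"dy":88,"dz":0,"rx":0,"ry":0,"rz":0,"fingers":0}
    - {"dx":124,"dy":134,"dz":0,"rx":0,"ry":0,"rz":0,"fingers":0}
    - {"dx":166,"dy":179,"dz":0,"rx":0,"ry":0,"rz":0,"fingers":0}
    - {"dx":208,"dy":224,"dz":0,"rx":0,"ry":0,"rz":0,"fingers":0}
  grip_force: 80

```text
time: 0.72
tcp_pos: [0.3915, -0.4241, 0.4046]
orientation: [-1.125, 1.571, 2.29]
force: [0.3, -0.0, 0.1]
grip_width: 0.0855
```

Call:
servo_tool:
  targets:
    - {"dx":35,"dy":38,"dz":-20,"rx":0,"ry":0,"rz":0,"fingers":0}
    - {"dx":60,"dy":65,"dz":-50,"rx":0,"ry":0,"rz":0,"fingers":0}
    - {"dx":60,"dy":65,"dz":-80,"rx":0,"ry":0,"rz":0,"fingers":0}
    - {"dx":60,"dy":65,"dz":-80,"rx":0,"ry":0,"rz":0,"fingers":0}

```text
time: 1.23
tcp_pos: [0.45, -0.3602, 0.3228]
orientation: [-0.865, 1.567, 2.551]
force: [1.3, 0.3, 0.2]
grip_width: 0.0851
```

```bash
python3 -c "
from h import *
snap('scene','scene1');snap('top','top1')
crop('scene1',260,110,100,100,5,'s4');crop('top1',260,150,100,100,5,'t4')
a=np.hstack([cv2.imread('pics/s4.png'),cv2.imread('pics/t4.png')]);cv2.imwrite('pics/c4.png',cv2.resize(a,(800,400)))
o=ctrl.get_obs();print(o['tcp_pos'],o['qpos'],Rot.from_euler('xyz',o['orientation']).as_matrix().round(4))"
```

```text
[ 0.45032363 -0.36137577  0.32532804] [ 0.63969128  0.355881   -0.09218439  1.89874438  0.0414305   0.88880077
 -0.77076166] [[-1.000e-04  2.695e-01 -9.630e-01]
 [-1.000e-04 -9.630e-01 -2.695e-01]
 [-1.000e+00  0.000e+00  1.000e-04]]
```

View pics/c4.png

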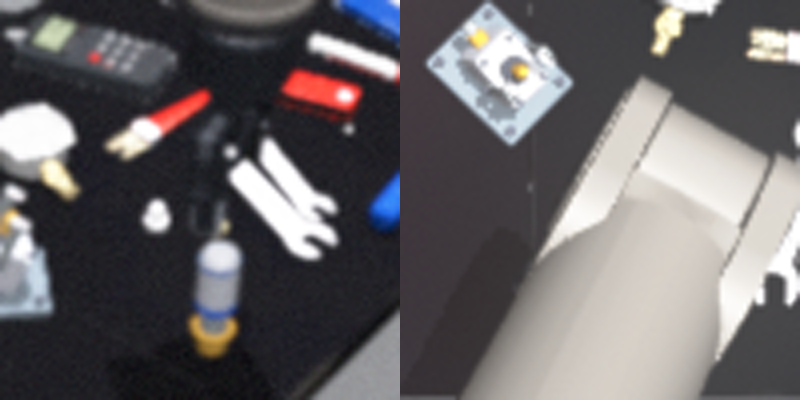

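```bash
python3 -c "
from h import *
im=cv2.imread('pics/scene1.png')[110:205,275:355]; im=np.clip(255*(im/255.)**.45,0,255).astype(np.uint8)
cv2.imwrite('pics/s5.png',cv2.resize(im,None,fx=6,fy=6,interpolation=cv2.INTER_CUBIC))
o=np.array([.4503,-.3614,.3253]);y=np.array([.2695,-.963,0])
for z in(.1,.17):print([np.round((np.array(proj('scene',[*(o+s*y)[:2],z]))-[275,110])*6) for s in(-.0425,0,.0425)])"
```

```text
[array([216., 430.]), array([245., 378.]), array([273., 329.])]
[array([226., 327.]), array([255., 275.]), array([284., 225.])]
```

View pics/s5.png

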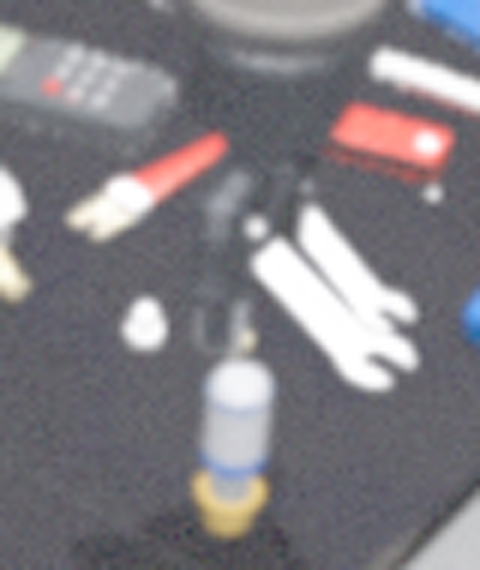

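Call:
servo_tool:
  targets:
    - {"dx":0.5,"dy":0,"dz":-30,"rx":0,"ry":0,"rz":0,"fingers":0}
    - {"dx":0.5,"dy":0,"dz":-60,"rx":0,"ry":0,"rz":0,"fingers":0}
    - {"dx":0.5,"dy":0,"dz":-85,"rx":0,"ry":0,"rz":0,"fingers":0}
    - {"dx":0.5,"dy":0,"dz":-92,"rx":0,"ry":0,"rz":0,"fingers":0}
    - {"dx":0.5,"dy":0,"dz":-92,"rx":0,"ry":0,"rz":0,"fingers":0}

```text
time: 1.95
tcp_pos: [0.4511, -0.3614, 0.2336]
orientation: [2.242, 1.57, -0.627]
force: [-0.2, -0.8, 0.2]
grip_width: 0.0851
```

```bash
python3 -c "
from h import *
snap('scene','scene2')
im=cv2.imread('pics/scene2.png')[130:210,275:355]; im=np.clip(255*(im/255.)**.45,0,255).astype(np.uint8)
cv2.imwrite('pics/s6.png',cv2.resize(im,None,fx=7,fy=7,interpolation=cv2.INTER_CUBIC))
print(ctrl.get_obs()['tcp_pos'])"
```

```text
[ 0.45126421 -0.36136012  0.23399313]
```

View pics/s6.png

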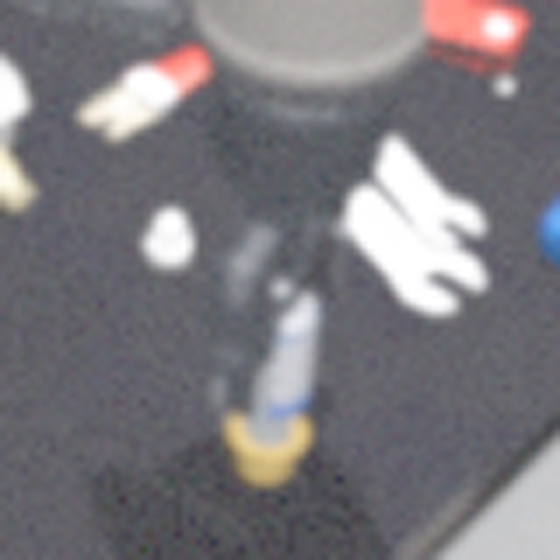

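Call:
servo_tool:
  targets:
    - {"dx":0,"dy":1,"dz":0,"rx":0,"ry":0,"rz":0,"fingers":90}
    - {"dx":0,"dy":1,"dz":0,"rx":0,"ry":0,"rz":0,"fingers":130}
    - {"dx":0,"dy":1,"dz":0,"rx":0,"ry":0,"rz":0,"fingers":160}
    - {"dx":0,"dy":1,"dz":0,"rx":0,"ry":0,"rz":0,"fingers":200}
    - {"dx":0,"dy":1,"dz":0,"rx":0,"ry":0,"rz":0,"fingers":255}
  grip_force: 80

```text
time: 2.62
tcp_pos: [0.4512, -0.3601, 0.2333]
orientation: [2.232, 1.57, -0.636]
force: [-0.8, -0.5, 6.9]
grip_width: 0.0303
```

Call:
servo_tool:
  targets:
    - {"dx":0,"dy":0,"dz":0,"rx":0,"ry":0,"rz":0,"fingers":255}
    - {"dx":0,"dy":0,"dz":0,"rx":0,"ry":0,"rz":0,"fingers":255}

```text
time: 2.88
tcp_pos: [0.4511, -0.36, 0.2333]
orientation: [2.213, 1.57, -0.655]
force: [-0.7, -0.1, 7.6]
grip_width: 0.0305
```

```bash
python3 -c "
from h import *
snap('scene','scene3')
im=cv2.imread('pics/scene3.png')[130:210,275:355]; im=np.clip(255*(im/255.)**.45,0,255).astype(np.uint8)
cv2.imwrite('pics/s7.png',cv2.resize(im,None,fx=7,fy=7,interpolation=cv2.INTER_CUBIC))
o=ctrl.get_obs();print(o['tcp_pos'],o['force'],o['wrist_torque'])"
```

```text
[ 0.45115558 -0.36004355  0.23325714] [-0.85089621  0.64572731  7.37098706] [0.08989329 0.26303399 0.02308786]
```

View pics/s7.png

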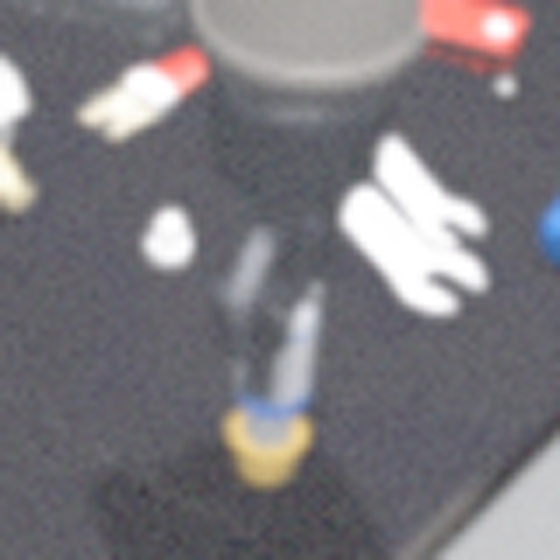

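Call:
servo_tool:
  targets:
    - {"dx":0,"dy":0,"dz":20,"rx":0,"ry":0,"rz":0,"fingers":255}
    - {"dx":0,"dy":10,"dz":60,"rx":0,"ry":0,"rz":0,"fingers":255}
    - {"dx":2,"dy":50,"dz":80,"rx":0,"ry":0,"rz":0,"fingers":255}
    - {"dx":5,"dy":95,"dz":80,"rx":0,"ry":0,"rz":0,"fingers":255}
    - {"dx":7,"dy":140,"dz":80,"rx":0,"ry":0,"rz":0,"fingers":255}

```text
time: 3.55
tcp_pos: [0.4579, -0.2185, 0.313]
orientation: [2.609, 1.57, -0.259]
force: [0.4, -0.5, -2.8]
grip_width: 0.0302
```

Call:
servo_tool:
  targets:
    - {"dx":1,"dy":35,"dz":0,"rx":0,"ry":0,"rz":0,"fingers":255}
    - {"dx":2,"dy":52,"dz":0,"rx":0,"ry":0,"rz":0,"fingers":255}
    - {"dx":2,"dy":52,"dz":0,"rx":0,"ry":0,"rz":0,"fingers":255}
    - {"dx":2,"dy":52,"dz":0,"rx":0,"ry":0,"rz":0,"fingers":255}

```text
time: 4.05
tcp_pos: [0.4599, -0.1689, 0.3127]
orientation: [1.035, 1.57, -1.834]
force: [0.4, 0.9, -1.1]
grip_width: 0.03
```

```bash
python3 -c "
from h import *
snap('scene','scene4');snap('top','top4')
crop('scene4',220,140,100,100,6,'s8');crop('top4',210,160,90,80,6,'t8')
o=ctrl.get_obs();print(o['tcp_pos'],o['force'],o['wrist_torque'])"
```

```text
[ 0.45986191 -0.16894977  0.31259428] [ 0.10993313  0.16659584 -3.09183649] [-0.02257792 -0.03850595 -0.02717064]
```

View pics/s8.png

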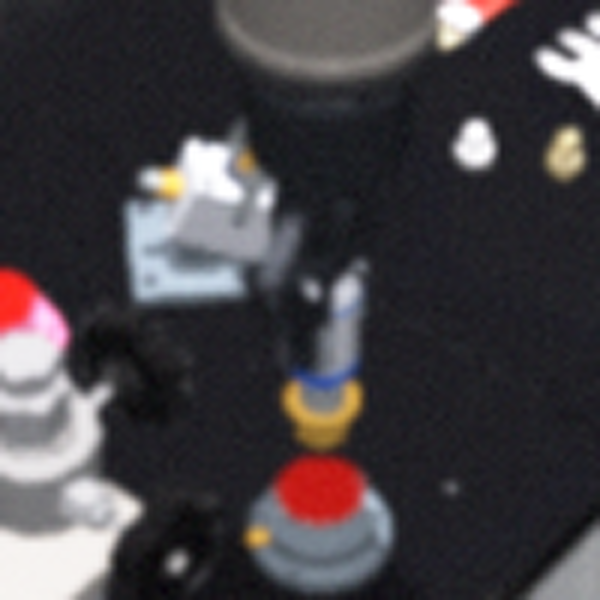

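View pics/t8.png

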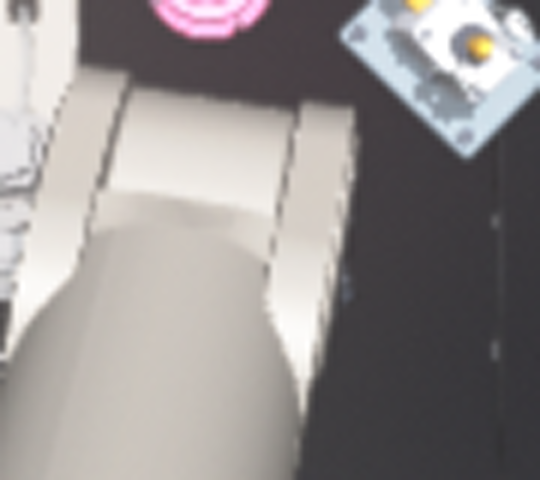

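```bash
python3 -c "
from h import *
crop('scene4',255,190,40,50,14,'s9')
g=lambda a,b:(220+(a+.5)/6-.5,140+(b+.5)/6-.5)
print(P('scene',None,*g(322,403),.102),P('scene',None,*g(320,490),.038))
print([ (np.array(proj('scene',[.4599,-.169,z]))-[219.5,139.5])*6 for z in (.079,.091,.1,.102)])"
```

```text
[ 0.45927822 -0.16450412  0.102     ] [ 0.4602788  -0.16529588  0.038     ]
[array([326.84502513, 430.28771947]), array([327.15023035, 413.36795992]), array([327.38158588, 400.54222922]), array([327.43328695, 397.67606075])]
```

View pics/s9.png

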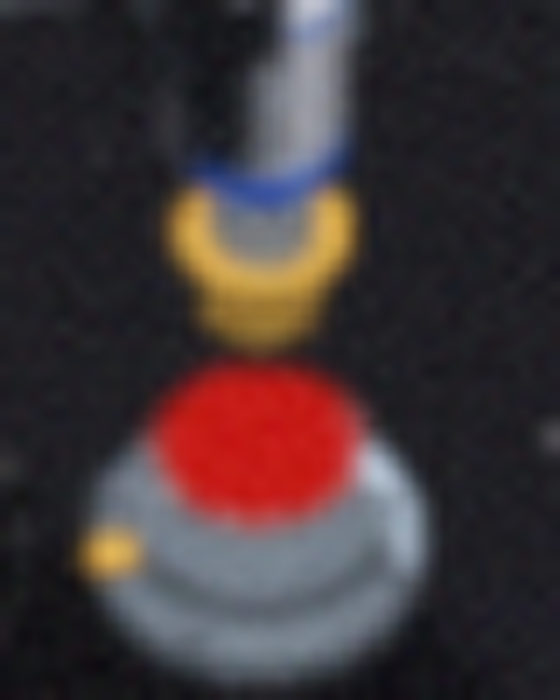

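Call:
servo_tool:
  targets:
    - {"dx":0,"dy":0,"dz":-20,"rx":0,"ry":0,"rz":0,"fingers":255}
    - {"dx":0,"dy":0,"dz":-36,"rx":0,"ry":0,"rz":0,"fingers":255}
    - {"dx":0,"dy":0,"dz":-42,"rx":0,"ry":0,"rz":0,"fingers":255}
    - {"dx":0,"dy":0,"dz":-46,"rx":0,"ry":0,"rz":0,"fingers":255}
    - {"dx":0,"dy":0,"dz":-49,"rx":0,"ry":0,"rz":0,"fingers":255}
  grip_force: 100

```text
time: 4.78
tcp_pos: [0.4599, -0.168, 0.2638]
orientation: [-0.006, 1.57, -2.874]
force: [-4.2, -1.0, 6.7]
grip_width: 0.0299
```

Call:
servo_tool:
  targets:
    - {"dx":0,"dy":0,"dz":-1,"rx":0,"ry":0,"rz":0,"fingers":255}

```text
time: 4.9
tcp_pos: [0.4599, -0.168, 0.2632]
orientation: [1.069, 1.571, -1.799]
force: [-7.7, 0.5, 19.1]
grip_width: 0.0297
```

Call:
servo_tool:
  targets:
    - {"dx":0,"dy":0,"dz":0,"rx":0,"ry":0,"rz":0,"fingers":255}
    - {"dx":0,"dy":0,"dz":0,"rx":0,"ry":0,"rz":0,"fingers":255}
    - {"dx":0,"dy":0,"dz":0,"rx":0,"ry":0,"rz":0,"fingers":255}
    - {"dx":0,"dy":0,"dz":0,"rx":0,"ry":0,"rz":0,"fingers":255}

```text
time: 5.4
tcp_pos: [0.4599, -0.168, 0.2633]
orientation: [1.259, 1.571, -1.609]
force: [-5.9, -0.3, 9.4]
grip_width: 0.0297
```

```bash
python3 -c "
from h import *
snap('scene','scene5')
crop('scene5',240,170,60,70,9,'s10')
o=ctrl.get_obs();print(o['tcp_pos'],o['force'],o['wrist_torque'])"
```

```text
[ 0.459856   -0.16798533  0.26329709] [-5.28701248  0.04107265  8.87992954] [0.05702323 1.62830492 0.01460709]
```

View pics/s10.png

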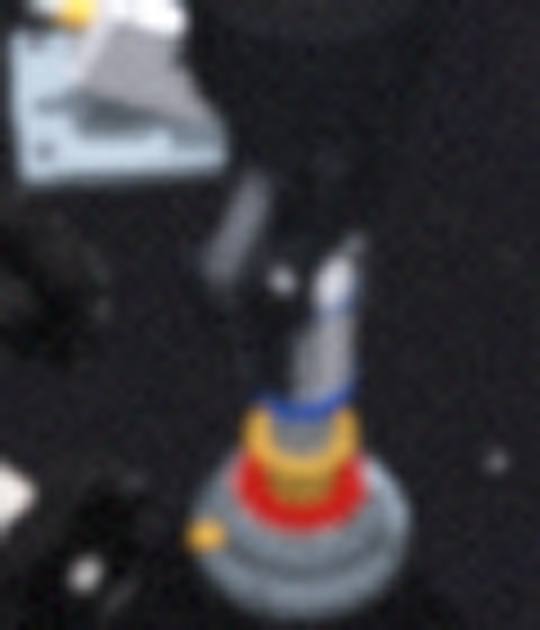

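Call:
servo_tool:
  targets:
    - {"dx":0,"dy":0,"dz":-1,"rx":0,"ry":0,"rz":0,"fingers":255}

```text
time: 5.58
tcp_pos: [0.4602, -0.1679, 0.263]
orientation: [2.318, 1.57, -0.55]
force: [-11.4, 2.5, 36.5]
grip_width: 0.0299
```

Call:
servo_tool:
  targets:
    - {"dx":0,"dy":0,"dz":0,"rx":0,"ry":0,"rz":0,"fingers":255}
    - {"dx":0,"dy":0,"dz":0,"rx":0,"ry":0,"rz":0,"fingers":255}

```text
time: 5.82
tcp_pos: [0.4601, -0.1679, 0.263]
orientation: [2.193, 1.57, -0.675]
force: [-9.8, 0.9, 26.8]
grip_width: 0.0299
```

Call:
servo_tool:
  targets:
    - {"dx":0,"dy":0,"dz":0,"rx":0,"ry":0,"rz":0,"fingers":255}
    - {"dx":0,"dy":0,"dz":0,"rx":0,"ry":0,"rz":0,"fingers":255}

```text
time: 6.08
tcp_pos: [0.4601, -0.1679, 0.263]
orientation: [2.201, 1.57, -0.667]
force: [-9.4, 2.3, 25.5]
grip_width: 0.0302
```

Call:
servo_tool:
  targets:
    - {"dx":0,"dy":0,"dz":0,"rx":0,"ry":0,"rz":0,"fingers":255}
    - {"dx":0,"dy":0,"dz":0,"rx":0,"ry":0,"rz":0,"fingers":255}
    - {"dx":0,"dy":0,"dz":20,"rx":0,"ry":0,"rz":0,"fingers":255}
    - {"dx":0,"dy":0,"dz":60,"rx":0,"ry":0,"rz":0,"fingers":255}
    - {"dx":0,"dy":-20,"dz":100,"rx":0,"ry":0,"rz":0,"fingers":255}

```text
time: 6.7
tcp_pos: [0.4602, -0.1869, 0.3632]
orientation: [-2.874, 1.57, 0.544]
force: [0.3, -0.3, -2.1]
grip_width: 0.0304
```

```bash
cat > plan.py <<'E'
from fit import *
import sys
o=ctrl.get_obs(); Rc=Rot.from_euler('xyz',o['orientation']); R=Rc.as_matrix()
yaw=.79; tipw=np.array([.6175,-.3108,.0836])
nw=np.array([np.cos(yaw)*n[0],np.sin(yaw)*n[0],n[2]])
ax=R[:,0]; k=np.cross(ax,-nw); th=np.arcsin(np.linalg.norm(k)); rv=k/np.linalg.norm(k)*th
print('n',nw,'rv',rv.round(4)); L=.2333
footw=tipw-.026*nw
for h in (.09,.06,.045,.014,.002): print(h,'tcp',(footw+nw*(h+L)).round(4),'delta mm',((footw+nw*(h+L)-o['tcp_pos'])*1000).round(1))
print(o['tcp_pos'],o['force'],o['qpos'].round(2))
E
python3 plan.py
```

```text
n [-0.29745788 -0.30020827  0.90630779] rv [ 3.095e-01 -3.065e-01  1.000e-04]
0.09 tcp [ 0.5291 -0.4001  0.353 ] delta mm [  68.8 -213.1  -10.1]
0.06 tcp [ 0.538  -0.391   0.3259] delta mm [  77.8 -204.1  -37.3]
0.045 tcp [ 0.5425 -0.3865  0.3123] delta mm [  82.2 -199.6  -50.9]
0.014 tcp [ 0.5517 -0.3772  0.2842] delta mm [  91.4 -190.3  -79. ]
0.002 tcp [ 0.5552 -0.3736  0.2733] delta mm [  95.  -186.7  -89.9]
[ 0.46022302 -0.1869273   0.36316628] [ 0.31171683 -0.34182457 -2.0653343 ] [ 0.41  0.19 -0.17  2.03  0.04  0.92 -1.08]
```

Call:
servo_tool:
  targets:
    - {"dx":10,"dy":-40,"dz":10,"rx":0,"ry":0,"rz":0,"fingers":255}
    - {"dx":22,"dy":-85,"dz":20,"rx":0.08,"ry":-0.08,"rz":0,"fingers":255}
    - {"dx":35,"dy":-130,"dz":20,"rx":0.16,"ry":-0.16,"rz":0,"fingers":255}
    - {"dx":50,"dy":-175,"dz":15,"rx":0.24,"ry":-0.24,"rz":0,"fingers":255}
    - {"dx":63,"dy":-218,"dz":8,"rx":0.3095,"ry":-0.3065,"rz":0,"fingers":255}

```text
time: 7.32
tcp_pos: [0.5234, -0.4077, 0.3702]
orientation: [-2.63, 1.132, 0.785]
force: [0.4, 0.7, -1.9]
grip_width: 0.0298
```

Call:
servo_tool:
  targets:
    - {"dx":0,"dy":0,"dz":0,"rx":0,"ry":0,"rz":0,"fingers":255}
    - {"dx":0,"dy":0,"dz":0,"rx":0,"ry":0,"rz":0,"fingers":255}
    - {"dx":0,"dy":0,"dz":0,"rx":0,"ry":0,"rz":0,"fingers":255}

```text
time: 7.7
tcp_pos: [0.5234, -0.4046, 0.3703]
orientation: [-2.626, 1.135, 0.791]
force: [-0.1, -0.3, -2.1]
grip_width: 0.03
```

```bash
python3 plan.py; python3 -c "
from h import *
snap('scene','scene6');snap('top','top6')
crop('scene6',225,110,65,75,8,'s11');crop('top6',255,130,70,70,8,'t11')"
```

```text
n [-0.29745788 -0.30020827  0.90630779] rv [ 0.0004 -0.0008 -0.0001]
0.09 tcp [ 0.5291 -0.4001  0.353 ] delta mm [  5.7   4.6 -17.2]
0.06 tcp [ 0.538  -0.391   0.3259] delta mm [ 14.6  13.6 -44.4]
0.045 tcp [ 0.5425 -0.3865  0.3123] delta mm [ 19.1  18.1 -58. ]
0.014 tcp [ 0.5517 -0.3772  0.2842] delta mm [ 28.3  27.4 -86.1]
0.002 tcp [ 0.5552 -0.3736  0.2733] delta mm [ 31.9  31.  -97. ]
[ 0.52335539 -0.40464182  0.37025865] [-0.06514222 -0.26955319 -2.07520736] [ 0.8   0.45 -0.18  1.69 -0.43  0.99 -0.42]
```

View pics/s11.png

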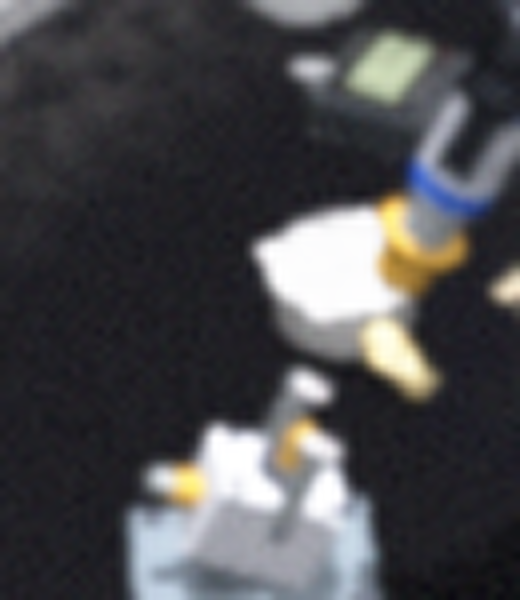

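View pics/t11.png

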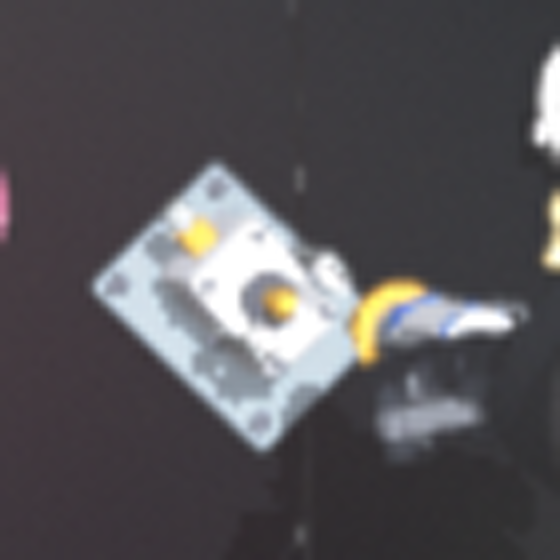

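```bash
cat > ov.py <<'E'
from fit import *
def ov(n,f,x0,y0,w_,h_,s,out,sp=(.6338,-.2938,.79),L=.2333,off=(0,0),tilt=None):
    o=ctrl.get_obs(); R=Rot.from_euler('xyz',o['orientation']).as_matrix(); R=R if tilt is None else Rot.from_rotvec(tilt).as_matrix()@R
    z=-R[:,0]; e1=R[:,1]; e2=R[:,2]; m0=o['tcp_pos']-L*z+off[0]*e1+off[1]*e2
    im=cv2.imread(f'pics/{f}.png')[y0:y0+h_,x0:x0+w_]; im=cv2.resize(im,None,fx=s,fy=s,interpolation=cv2.INTER_CUBIC)
    def line(X,col,cl=False):
        q=np.array([((np.array(proj(n,x))-[x0-.5,y0-.5])*s) for x in X]).round().astype(int); cv2.polylines(im,[q],cl,col,1)
    t=np.linspace(0,2*np.pi,40)
    for h,r in((0,12),(21,17.5),(23,17.5),(40,16),(98,16)): line([m0+z*h/1e3+r/1e3*(np.cos(a)*e1+np.sin(a)*e2) for a in t],(0,255,0))
    line([m0,m0+.106*z],(0,255,0))
    line(w(sp,M[:4]),(255,0,255),True); line(w(sp,[foot,tip]),(255,0,255)); line(w(sp,M[5:7]),(255,0,255))
    cv2.imwrite(f'pics/{out}.png',im)
E
python3 -c "
from ov import *
ov('scene','scene6',235,110,60,75,8,'o1');ov('top','top6',262,140,64,50,10,'o2')"
```

```text
(no output)
```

View pics/o1.png

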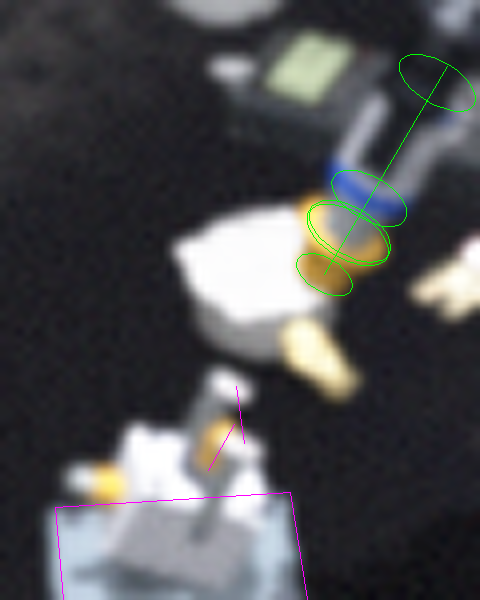

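View pics/o2.png

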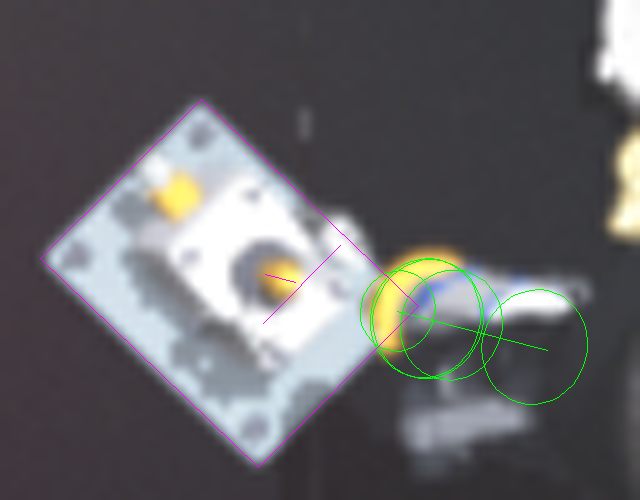

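Call:
servo_tool:
  targets:
    - {"dx":6,"dy":6,"dz":-18,"rx":0,"ry":0,"rz":0,"fingers":255}
    - {"dx":12,"dy":11.5,"dz":-37,"rx":0,"ry":0,"rz":0,"fingers":255}
    - {"dx":17,"dy":16,"dz":-52,"rx":0,"ry":0,"rz":0,"fingers":255}
    - {"dx":19,"dy":18,"dz":-58,"rx":0,"ry":0,"rz":0,"fingers":255}
    - {"dx":19,"dy":18,"dz":-58,"rx":0,"ry":0,"rz":0,"fingers":255}

```text
time: 8.43
tcp_pos: [0.5421, -0.3877, 0.3111]
orientation: [-2.623, 1.135, 0.792]
force: [-0.1, -0.2, -1.9]
grip_width: 0.0299
```

```bash
python3 -c "
from ov import *
for n in('scene','top'):
    a=np.mean([ctrl.get_image(n)[0].astype(float) for _ in range(4)],0); cv2.imwrite(f'pics/{n}7.png',a[:,:,::-1].astype(np.uint8))
crop('scene7',240,130,45,50,12,'s12');crop('top7',262,140,45,45,12,'t12')
ov('scene','scene7',240,130,45,50,12,'o3');ov('top','top7',262,140,45,45,12,'o4')
for c in 'so','to':
  pass
cv2.imwrite('pics/c12.png',np.hstack([cv2.imread('pics/s12.png')[:,100:500],cv2.imread('pics/o3.png')[:,100:500]]))
cv2.imwrite('pics/c13.png',np.hstack([cv2.imread('pics/t12.png')[:,140:],cv2.imread('pics/o4.png')[:,140:]]))
"; python3 plan.py
```

```text
n [-0.29745788 -0.30020827  0.90630779] rv [ 0.0008 -0.0002  0.0002]
0.09 tcp [ 0.5291 -0.4001  0.353 ] delta mm [-12.9 -12.1  41. ]
0.06 tcp [ 0.538  -0.391   0.3259] delta mm [-4.  -3.1 13.8]
0.045 tcp [ 0.5425 -0.3865  0.3123] delta mm [0.5 1.4 0.2]
0.014 tcp [ 0.5517 -0.3772  0.2842] delta mm [  9.7  10.7 -27.9]
0.002 tcp [ 0.5552 -0.3736  0.2733] delta mm [ 13.3  14.3 -38.8]
[ 0.5419427  -0.38796913  0.31207012] [-0.36155466  0.49973109 -1.90652743] [ 0.77  0.51 -0.19  1.72 -0.44  0.88 -0.41]
```

View pics/c12.png

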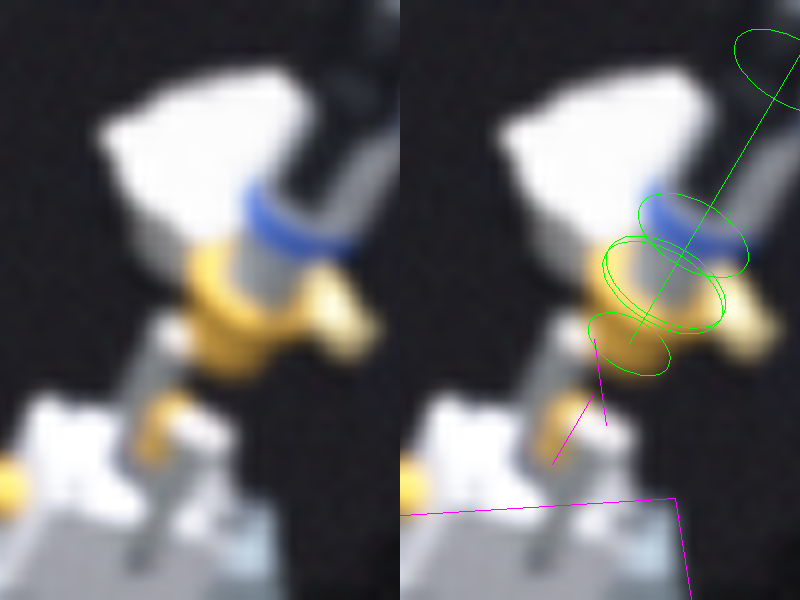

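View pics/c13.png

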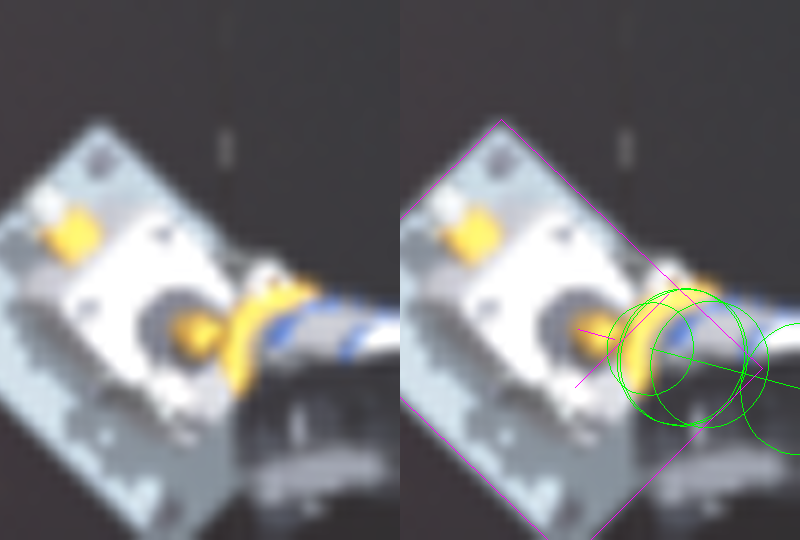

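```bash
cat > mf.py <<'E'
from fit import *
S=8
def circ(c,a,b,r): t=np.linspace(0,2*np.pi,36); return c+r*(np.outer(np.cos(t),a)+np.outer(np.sin(t),b))
def hull_mask(n,segs,x0,y0,W,H,sh):
    m=np.zeros((H*S,W*S),np.uint8)
    for seg in segs:
        q=np.array([(np.array(proj(n,x))-[x0-.5,y0-.5]+sh)*S for x in seg],np.float32)
        cv2.fillConvexPoly(m,cv2.convexHull(q.round().astype(np.int32)),255)
    return m
def soft(n,segs,x0,y0,W,H,sh): return cv2.resize(hull_mask(n,segs,x0,y0,W,H,sh),(W,H),interpolation=cv2.INTER_AREA)/255.
def frame(z):
    a=np.cross(z,[1,0,0]);a/=np.linalg.norm(a);return a,np.cross(z,a)
def cart(m0,z,lo=0):
    a,b=frame(z); C=lambda h,r:circ(m0+z*h/1e3,a,b,r/1e3)
    return [np.r_[C(0,12),C(12,12)],np.r_[C(12,12.5),C(21,17.5)],np.r_[C(21,17.5),C(23,17.5)]], [np.r_[C(23,11.5),C(40,11.5)],np.r_[C(40,16),C(98,16)]]
def orange(im):
    h=cv2.cvtColor(im[:,:,::-1].copy(),cv2.COLOR_BGR2HSV) if False else cv2.cvtColor(im,cv2.COLOR_BGR2HSV)
    return ((h[...,0]>12)&(h[...,0]<30)&(h[...,1]>110)&(h[...,2]>90))
def best(n,on,off,obs,valid,x0,y0):
    H,W=obs.shape; r=[]
    g=np.arange(-2.5,2.51,.25)
    for dx in g:
        for dy in g:
            m=soft(n,on,x0,y0,W,H,[dx,dy])
            if off: m=m*(1-soft(n,off,x0,y0,W,H,[dx,dy]))
            r.append((np.abs(m-obs)[valid].sum(),dx,dy))
    r.sort(); return r[:4]
E
python3 - <<'E'
from mf import *
o=ctrl.get_obs(); R=Rot.from_euler('xyz',o['orientation']).as_matrix(); z=-R[:,0]; m0=o['tcp_pos']-.2333*z
on,off=cart(m0,z)
tiles=[]
for n,(x0,y0,W,H) in dict(scene=(240,130,45,50),top=(262,140,45,45)).items():
    im=cv2.imread(f'pics/{n}7.png')[y0:y0+H,x0:x0+W]; ob=orange(im).astype(float)
    m=soft(n,on,x0,y0,W,H,[0,0])*(1-soft(n,off,x0,y0,W,H,[0,0]))
    tiles.append(cv2.resize(np.hstack([im,cv2.cvtColor((ob*255).astype(np.uint8),8),cv2.cvtColor((m*255).astype(np.uint8),8)]),None,fx=5.5,fy=5.5,interpolation=0))
    np.save(f'pics/ob_{n}.npy',ob)
w_=max(t.shape[1] for t in tiles)
cv2.imwrite('pics/m1.png',np.vstack([np.pad(t,((0,0),(0,w_-t.shape[1]),(0,0))) for t in tiles]))
E
```

```text
(no output)
```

View pics/m1.png

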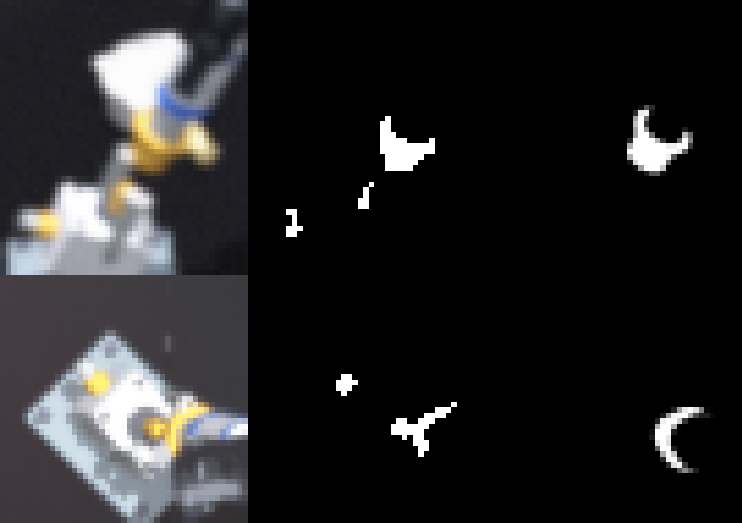

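```bash
python3 - <<'E'
from mf import *
o=ctrl.get_obs(); R=Rot.from_euler('xyz',o['orientation']).as_matrix(); z=-R[:,0]; m0=o['tcp_pos']-.2333*z
on,off=cart(m0,z)
# adaptor pale excluded; print R-B maps
for n,(x0,y0,W,H) in dict(scene=(252,146,22,20),top=(274,158,20,18)).items():
    im=cv2.imread(f'pics/{n}7.png')[y0:y0+H,x0:x0+W].astype(int); rb=im[...,2]-im[...,0]
    print(n); print('    ',*[f'{c:4d}' for c in range(x0,x0+W)])
    for r in range(H): print(y0+r,*[f'{c:4d}' for c in rb[r]])
    m=soft(n,on,x0,y0,W,H,[0,0])*(1-soft(n,off,x0,y0,W,H,[0,0]))
    for r in range(H): print(y0+r,*[f'{int(c*99):4d}' for c in m[r]])
E
```

```text
scene
      252  253  254  255  256  257  258  259  260  261  262  263  264  265  266  267  268  269  270  271  272  273
146   -4   -6   -6   -5   -5   -6   -4   -2   -1    0   -1    0   -1    0   -1   -6  -48  -92  -56  -25  -13   -9
147   -6   -3   -7   -5   -4   -4   -3   -3   -2   -2   -1    0   -1    0    0   -5  -46 -108  -90  -49  -27  -17
148   -5   -6   -4   -6   -4   -4   -2   -1   -2   -2   -2   -1    0    0    0   -2  -34  -97 -118  -87  -57  -36
149   -2   -4   -3   -6   -4   -4   -3    0   -2   -3    0    1    3    6   12   16  -14  -65 -105 -112  -97  -74
150   -5   -4   -3   -5   -5   -3   -3   -2   -2   -2   -2   10   45   63   69   55    5  -29  -58  -87 -102 -102
151   -4   -5   -3   -5   -5   -6   -5   -4   -2   -2   -1   25   93  113   99   55    1  -13  -23  -40  -58  -65
152   -5   -5   -4   -4   -4   -6   -3   -4   -2   -2    1   33  109  121   94   38   -3  -11  -12  -14  -16   -1
153   -5   -6   -4   -3   -5   -4   -6   -4   -6   -4    2   32  108  132  102   55    7   -7   -8   -7    5   40
154   -5   -5   -5   -5   -5   -4   -5   -3   -2   -3    1   28   9
[... 6733 characters left out ...]
0    0    0    0    0    0    0    0    0    0    0    0   10   99   99   89
170    0    0    0    0    0    0    0    0    0    0    0    0    0    0    0    0    0   86   99   86
171    0    0    0    0    0    0    0    0    0    0    0    0    0    0    0    0    0   37   99   97
172    0    0    0    0    0    0    0    0    0    0    0    0    0    0    0    0    0    0   66   99
173    0    0    0    0    0    0    0    0    0    0    0    0    0    0    0    0    0    0   15   94
174    0    0    0    0    0    0    0    0    0    0    0    0    0    0    0    0    0    0    0   23
175    0    0    0    0    0    0    0    0    0    0    0    0    0    0    0    0    0    0    0    0
```

```bash
python3 - <<'E'
from mf import *
o=ctrl.get_obs(); R=Rot.from_euler('xyz',o['orientation']).as_matrix(); z=-R[:,0]; m0=o['tcp_pos']-.2333*z
on,off=cart(m0,z)
n='top';x0,y0,W,H=288,158,22,18
im=cv2.imread(f'pics/{n}7.png')[y0:y0+H,x0:x0+W].astype(int); rb=im[...,2]-im[...,0]
print('    ',*[f'{c:4d}' for c in range(x0,x0+W)])
for r in range(H): print(y0+r,*[f'{c:4d}' for c in rb[r]])
m=soft(n,on,x0,y0,W,H,[0,0])*(1-soft(n,off,x0,y0,W,H,[0,0]))
for r in range(H): print(y0+r,*[f'{int(c*99):4d}' for c in m[r]])
ob=np.clip(rb/140,0,1); v=np.zeros((H,W),bool); v[:,4:]=1; v[14:]=0; v[10:,10:]=0
print(best(n,on,off,ob,v,x0,y0))
n='scene';x0,y0,W,H=256,144,24,20
im=cv2.imread(f'pics/{n}7.png')[y0:y0+H,x0:x0+W].astype(int); rb=im[...,2]-im[...,0]
ob=np.clip(rb/112,0,1); v=np.ones((H,W),bool); v[17:,:9]=0; v[:14,15:]=0; v[:,18:]=0
print(best(n,on,off,ob,v,x0,y0))
# station shifts
for n,p in(('top',(.6336,-.2939,.7859)),('scene',(.6334,-.2911,.7991))):
    print(n,np.array(proj(n,w(p,tip)[0]))-proj(n,[.6175,-.3108,.0836]))
    c=m0+.01*z
    J=np.array([(np.array(proj(n,c+.001*e))-proj(n,c)) for e in np.eye(3)]).T; print('px/mm',J.round(3).tolist())
# nipple in top0 mask fit
n='top';x0,y0,W,H=278,158,24,20
sp=(.6336,-.2939,.7859)
tw=w(sp,[foot,tip]); zz=(tw[1]-tw[0])/.026; a,b=frame(zz)
nip=[np.r_[circ(tw[0],a,b,.005),circ(tw[1]-.003*zz,a,b,.005),circ(tw[1],a,b,.002)]]
im=cv2.imread('pics/top0.png')[y0:y0+H,x0:x0+W].astype(int); rb=im[...,2]-im[...,0]
for r in range(4,14): print(y0+r,*[f'{c:4d}' for c in rb[r]])
m=soft(n,nip,x0,y0,W,H,[0,0])
for r in range(4,14): print(y0+r,*[f'{int(c*99):4d}' for c in m[r]])
v=np.ones((H,W),bool);v[:6,:8]=0
print(best(n,nip,None,np.clip(rb/140,0,1),v,x0,y0))
E
```

```text
288  289  290  291  292  293  294  295  296  297  298  299  300  301  302  303  304  305  306  307  308  309
158  -19  -27  -23  -11   -1   -2   -1   -2   -2   -2   -2   -2   -2   -2   -2   -3   -3   -3   -4   -3   -4   -3
159   -3  -14  -24  -21   -7   -2   -1   -1   -1   -2   -2   -3   -3   -3   -2   -3   -3   -3   -3   -3   -3   -3
160    0   -2  -14  -21  -13   -5   -3   -3   -2   -2   -2   -3   -3   -3   -2   -3   -3   -3   -3   -3   -3   -4
161    0   -1   -3  -11   -8   -6   -5   -5   -5   -3   -2   -2   -3   -2   -2   -3   -3   -3   -3   -3   -3   -3
162   -1   -1    0   -6   -6   -5   -5   -3   -2    0    9    6    0   -2   -3   -2   -3   -3   -3   -4   -3   -3
163   -1   -3   -1   -1   -5   -5    2    9   51   33   76   59   15   -4   -3   -4   -3   -3   -2   -3   -3   -3
164  -12  -11  -10   -2   -1    1   42   45  119  119  125   89   17  -33  -11  -22   -7   -7   -6   -5   -4   -3
165   -3    7   10   -3    2   71  128  121  124  107   38  -57  -62  -73  -21  -41  -17  -35  -27  -25   -7   -7
166   57   94  113   76   73  137  136  109   24  -47  -49  -23  -17  -17  -13 
[... 3366 characters left out ...]
,sh),(W,H),interpolation=cv2.INTER_AREA)/255.
                                                     ~~~~~~~~~^^^^^^^^^^^^^^^^^^^^^
  File "mf.py", line 7, in hull_mask
    q=np.array([(np.array(proj(n,x))-[x0-.5,y0-.5]+sh)*S for x in seg],np.float32)
                          ~~~~^^^^^
  File "h.py", line 14, in proj
    p,f=K(n); c=np.array(p['rotation']).T@(np.array(X)-np.array(p['origin'])); return c[0]/c[2]*f+p['cx'],c[1]/c[2]*f+p['cy']
        ~^^^
  File "h.py", line 7, in K
    p=ctrl.camera_params(n); f=192/np.tan(np.radians(p['vertical_fov'])/2); p=dict(p); p['rotation']=Rot.from_euler('xyz',p['rotation']).as_matrix(); return p,f
ValueError: time passes only in moves, steps and waits
```

```bash
sed -i 's/^def K(n):/import functools\n@functools.lru_cache(None)\ndef K(n):/' h.py; cat > rel.py <<'E'
from mf import *
o=ctrl.get_obs(); R=Rot.from_euler('xyz',o['orientation']).as_matrix(); z=-R[:,0]; m0=o['tcp_pos']-.2333*z
print(o['tcp_pos'])
on,off=cart(m0,z)
n='top';x0,y0,W,H=288,158,22,18
im=cv2.imread(f'pics/{n}7.png')[y0:y0+H,x0:x0+W].astype(int); rb=im[...,2]-im[...,0]
ob=np.clip(rb/140,0,1); v=np.zeros((H,W),bool); v[:,4:]=1; v[14:]=0; v[10:,10:]=0
print(best(n,on,off,ob,v,x0,y0))
n='scene';x0,y0,W,H=256,144,24,20
im=cv2.imread(f'pics/{n}7.png')[y0:y0+H,x0:x0+W].astype(int); rb=im[...,2]-im[...,0]
ob=np.clip(rb/112,0,1); v=np.ones((H,W),bool); v[17:,:9]=0; v[:14,15:]=0; v[:,18:]=0
print(best(n,on,off,ob,v,x0,y0))
for n,p in(('top',(.6336,-.2939,.7859)),('scene',(.6334,-.2911,.7991))):
    print(n,np.array(proj(n,w(p,tip)[0]))-proj(n,[.6175,-.3108,.0836]))
    c=m0+.01*z
    J=np.array([(np.array(proj(n,c+.001*e))-proj(n,c)) for e in np.eye(3)]).T; print('px/mm',J.round(3).tolist())
n='top';x0,y0,W,H=278,158,24,20
sp=(.6336,-.2939,.7859)
tw=w(sp,[foot,tip]); zz=(tw[1]-tw[0])/.026; a,b=frame(zz)
nip=[np.r_[circ(tw[0],a,b,.005),circ(tw[1]-.003*zz,a,b,.005),circ(tw[1],a,b,.002)]]
im=cv2.imread('pics/top0.png')[y0:y0+H,x0:x0+W].astype(int); rb=im[...,2]-im[...,0]
for r in range(4,14): print(y0+r,*[f'{c:4d}' for c in rb[r]])
m=soft(n,nip,x0,y0,W,H,[0,0])
for r in range(4,14): print(y0+r,*[f'{int(c*99):4d}' for c in m[r]])
v=np.ones((H,W),bool);v[:6,:8]=0
print(best(n,nip,None,np.clip(rb/140,0,1),v,x0,y0))
E
python3 rel.py
```

```text
[ 0.5419427  -0.38796913  0.31207012]
[(np.float64(5.059567748668094), np.float64(0.75), np.float64(-0.5)), (np.float64(5.080679409018509), np.float64(0.75), np.float64(-0.25)), (np.float64(5.306375020596473), np.float64(0.5), np.float64(-0.25)), (np.float64(5.549489207447685), np.float64(0.5), np.float64(-0.5))]
[(np.float64(14.846412643488767), np.float64(-0.5), np.float64(0.0)), (np.float64(15.203366287691546), np.float64(-0.75), np.float64(0.0)), (np.float64(15.724305212280992), np.float64(-0.5), np.float64(-0.25)), (np.float64(15.755316361838855), np.float64(-0.75), np.float64(-0.25))]
top [-0.20303421  0.0480376 ]
px/mm [[-0.004, -0.324, 0.026], [-0.317, -0.0, -0.069]]
scene [-0.61382591  0.53282979]
px/mm [[-0.241, -0.201, 0.001], [-0.131, 0.157, -0.239]]
162   -3   19    0   -3    0    0    0    0    0    0    0    0    0   -5   -5   -5   -5   -4   -4   -6   -4   -3   -2   -3
163   -9   -5   -4    0    0    0    0    0    0    0   -1   -3   -1    0   -4   -6   -4   -1   -3  -10   -5   -3   -3   -2
164  -10   -5   -1   -1   -1    0    0    0   -3   -8  -12  -12   -9   -3   -1 
[... 1727 characters left out ...]
 99   71    0    0    0    0    0    0    0    0    0
169    0    0    0    0    0    0    0    0    0    1   27   52   77   85   21    0    0    0    0    0    0    0    0    0
170    0    0    0    0    0    0    0    0    0    0    0    0    0    0    0    0    0    0    0    0    0    0    0    0
171    0    0    0    0    0    0    0    0    0    0    0    0    0    0    0    0    0    0    0    0    0    0    0    0
[(np.float64(6.272549019607843), np.float64(0.5), np.float64(0.0)), (np.float64(6.313725490196079), np.float64(-0.25), np.float64(-0.25)), (np.float64(6.401120448179271), np.float64(0.75), np.float64(0.0)), (np.float64(6.420448179271709), np.float64(0.25), np.float64(0.0))]
```

```bash
python3 -c "
import numpy as np
A=np.array([[-.004,-.324,.026],[-.317,0,-.069],[-.241,-.201,.001],[-.131,.157,-.239]])
n=np.array([-.2975,-.3002,.9063])
for b in ([1.05,-.4,-.2,-.4],[.8,-.4,0,-.4],[1.05,-.4,-.4,-.3]):
  b=np.array(b); x=np.linalg.lstsq(A,b,rcond=None)[0]; print(x, x-n*(x@n), A@x-b)
  # lateral only
  u=np.cross(n,[1,0,0]);u/=np.linalg.norm(u);v=np.cross(n,u);B=A@np.c_[u,v];c=np.linalg.lstsq(B,b,rcond=None)[0];print('lat',np.c_[u,v]@c,B@c-b)
"
```

```text
[ 2.29458643 -3.00252875 -1.75034383] [ 1.88772038 -3.41308736 -0.51087259] [-0.13186797 -0.20661017  0.24876261  0.04634434]
lat [ 1.7115454  -2.58758642 -0.29527605] [-0.22614536 -0.12218584  0.30732715 -0.15989254]
[ 1.67587896 -2.4266127  -0.90365478] [ 1.50062552 -2.60345667 -0.36976506] [-0.04397603 -0.06890145  0.08295867  0.01545516]
lat [ 1.42473993 -2.24788048 -0.27689903] [-0.08458506 -0.03253652  0.10818475 -0.0733793 ]
[ 2.66944636 -2.91004154 -2.38395969] [ 2.05030469 -3.53480231 -0.49781481] [-0.17980728 -0.28172128  0.33919782  0.06319237]
lat [ 1.78221331 -2.2786099  -0.16973434] [-0.32327234 -0.15324995  0.42831745 -0.25064519]
```

Call:
servo_tool:
  targets:
    - {"dx":0,"dy":3.5,"dz":0,"rx":0,"ry":0,"rz":0,"fingers":255}
    - {"dx":2,"dy":6,"dz":-8,"rx":0,"ry":0,"rz":0,"fingers":255}
    - {"dx":2,"dy":6,"dz":-8,"rx":0,"ry":0,"rz":0,"fingers":255}
    - {"dx":2,"dy":6,"dz":-8,"rx":0,"ry":0,"rz":0,"fingers":255}

```text
time: 9.32
tcp_pos: [0.544, -0.3818, 0.3035]
orientation: [-2.624, 1.135, 0.791]
force: [0.4, -0.0, -2.2]
grip_width: 0.0301
```

```bash
python3 -c "
from ov import *
for n in('scene','top'):
    a=np.mean([ctrl.get_image(n)[0].astype(float) for _ in range(4)],0); cv2.imwrite(f'pics/{n}8.png',a[:,:,::-1].astype(np.uint8))
a=[]
for n,x,y in(('scene',245,135),('top',272,148)):
    ov(n,n+'8',x,y,36,40,11,'ot',sp=(.6334,-.2911,.7991) if n=='scene' else (.6336,-.2939,.7859)); crop(n+'8',x,y,36,40,11,'oo'); a.append(cv2.imread('pics/ot.png'))
    cv2.imwrite(f'pics/o8{n}.png',np.hstack([cv2.imread('pics/oo.png'),a[-1]]))
o=ctrl.get_obs();print(o['tcp_pos'],o['force'])
"; python3 plan.py
```

```text
[ 0.54395194 -0.38191218  0.30378038] [-0.294426   -0.26264068 -1.76571208]
n [-0.29745788 -0.30020827  0.90630779] rv [ 0.0005 -0.0005  0.    ]
0.09 tcp [ 0.5291 -0.4001  0.353 ] delta mm [-14.9 -18.1  49.3]
0.06 tcp [ 0.538  -0.391   0.3259] delta mm [-6.  -9.1 22.1]
0.045 tcp [ 0.5425 -0.3865  0.3123] delta mm [-1.5 -4.6  8.5]
0.014 tcp [ 0.5517 -0.3772  0.2842] delta mm [  7.7   4.7 -19.6]
0.002 tcp [ 0.5552 -0.3736  0.2733] delta mm [ 11.3   8.3 -30.5]
[ 0.54395194 -0.38191218  0.30378038] [-0.294426   -0.26264068 -1.76571208] [ 0.77  0.52 -0.2   1.74 -0.44  0.86 -0.41]
```

View pics/o8scene.png

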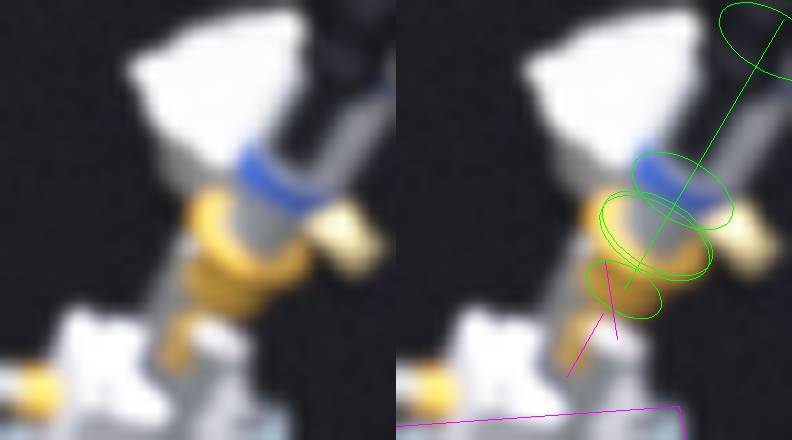

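View pics/o8top.png

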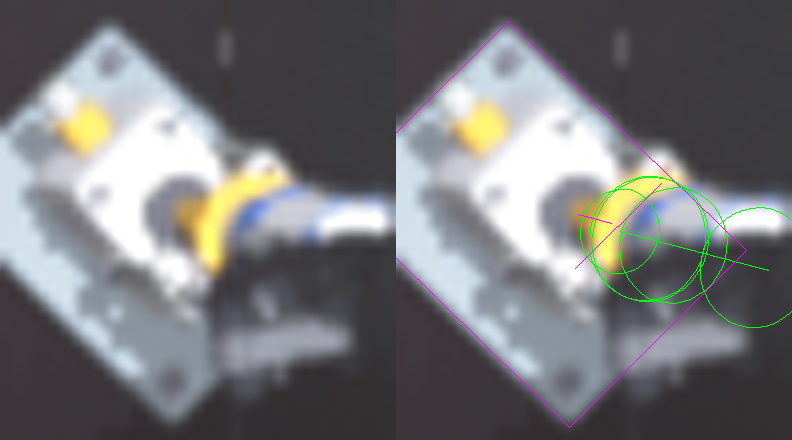

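Call:
servo_tool:
  targets:
    - {"dx":1.5,"dy":1.5,"dz":-4.5,"rx":0,"ry":0,"rz":0,"fingers":255}
    - {"dx":3,"dy":3,"dz":-9.1,"rx":0,"ry":0,"rz":0,"fingers":255}
    - {"dx":3,"dy":3,"dz":-9.1,"rx":0,"ry":0,"rz":0,"fingers":255}

```text
time: 10.1
tcp_pos: [0.547, -0.3785, 0.2939]
orientation: [-2.623, 1.135, 0.793]
force: [0.0, 0.4, -2.6]
grip_width: 0.0298
```

Call:
servo_tool:
  targets:
    - {"dx":0.9,"dy":0.9,"dz":-2.7,"rx":0,"ry":0,"rz":0,"fingers":255}
    - {"dx":0.9,"dy":0.9,"dz":-2.7,"rx":0,"ry":0,"rz":0,"fingers":255}

```text
time: 10.35
tcp_pos: [0.5479, -0.3778, 0.2917]
orientation: [-2.624, 1.135, 0.791]
force: [0.1, 0.1, -1.8]
grip_width: 0.03
```

Call:
servo_tool:
  targets:
    - {"dx":0.9,"dy":0.9,"dz":-2.7,"rx":0,"ry":0,"rz":0,"fingers":255}
    - {"dx":0.9,"dy":0.9,"dz":-2.7,"rx":0,"ry":0,"rz":0,"fingers":255}

```text
time: 10.6
tcp_pos: [0.5488, -0.3769, 0.289]
orientation: [-2.624, 1.135, 0.791]
force: [0.8, 0.1, -1.6]
grip_width: 0.03
```

Call:
servo_tool:
  targets:
    - {"dx":0.9,"dy":0.9,"dz":-2.7,"rx":0,"ry":0,"rz":0,"fingers":255}
    - {"dx":0.9,"dy":0.9,"dz":-2.7,"rx":0,"ry":0,"rz":0,"fingers":255}

```text
time: 10.85
tcp_pos: [0.5497, -0.3761, 0.2863]
orientation: [-2.625, 1.135, 0.79]
force: [0.3, 0.1, -1.7]
grip_width: 0.0297
```

```bash
python3 plan.py; python3 -c "
from ov import *
for n in('scene','top'): snap(n,n+'9')
for n,x,y in(('scene',245,135),('top',272,148)):
    ov(n,n+'9',x,y,36,40,11,'ot',sp=(.6334,-.2911,.7991) if n=='scene' else (.6336,-.2939,.7859)); crop(n+'9',x,y,36,40,11,'oo')
    cv2.imwrite(f'pics/o9{n}.png',np.hstack([cv2.imread('pics/oo.png'),cv2.imread('pics/ot.png')]))"
```

```text
n [-0.29745788 -0.30020827  0.90630779] rv [ 0.0004 -0.0006 -0.0001]
0.09 tcp [ 0.5291 -0.4001  0.353 ] delta mm [-20.7 -24.   66.7]
0.06 tcp [ 0.538  -0.391   0.3259] delta mm [-11.7 -14.9  39.5]
0.045 tcp [ 0.5425 -0.3865  0.3123] delta mm [ -7.3 -10.4  25.9]
0.014 tcp [ 0.5517 -0.3772  0.2842] delta mm [ 1.9 -1.1 -2.2]
0.002 tcp [ 0.5552 -0.3736  0.2733] delta mm [  5.5   2.5 -13. ]
[ 0.54973313 -0.37609934  0.28633678] [ 0.26788926  0.09799804 -1.65214101] [ 0.76  0.54 -0.2   1.74 -0.45  0.83 -0.41]
```

View pics/o9scene.png

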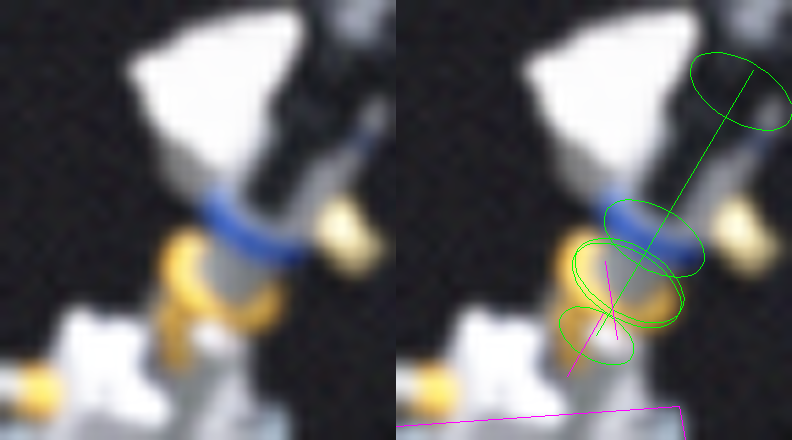

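View pics/o9top.png

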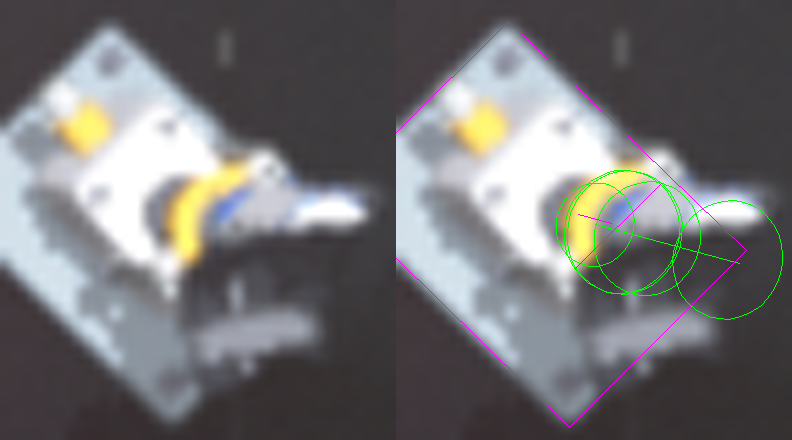

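Call:
servo_tool:
  targets:
    - {"dx":0.9,"dy":0.9,"dz":-2.7,"rx":0,"ry":0,"rz":0,"fingers":255}
    - {"dx":0.9,"dy":0.9,"dz":-2.7,"rx":0,"ry":0,"rz":0,"fingers":255}

```text
time: 11.2
tcp_pos: [0.5506, -0.3755, 0.2842]
orientation: [-2.627, 1.135, 0.788]
force: [-2.1, -1.7, 1.9]
grip_width: 0.0298
```

Call:
servo_tool:
  targets:
    - {"dx":0.6,"dy":0.6,"dz":-1.8,"rx":0,"ry":0,"rz":0,"fingers":255}
    - {"dx":0.6,"dy":0.6,"dz":-1.8,"rx":0,"ry":0,"rz":0,"fingers":255}

```text
time: 11.45
tcp_pos: [0.5512, -0.3753, 0.2828]
orientation: [-2.629, 1.135, 0.786]
force: [-3.6, -3.1, 7.1]
grip_width: 0.0303
```

Call:
servo_tool:
  targets:
    - {"dx":0.6,"dy":0.6,"dz":-1.8,"rx":0,"ry":0,"rz":0,"fingers":255}
    - {"dx":0.6,"dy":0.6,"dz":-1.8,"rx":0,"ry":0,"rz":0,"fingers":255}

```text
time: 11.7
tcp_pos: [0.5518, -0.3745, 0.2805]
orientation: [-2.628, 1.135, 0.787]
force: [0.1, -2.7, 1.9]
grip_width: 0.0304
```

Call:
servo_tool:
  targets:
    - {"dx":0.6,"dy":0.6,"dz":-1.8,"rx":0,"ry":0,"rz":0,"fingers":255}
    - {"dx":0.6,"dy":0.6,"dz":-1.8,"rx":0,"ry":0,"rz":0,"fingers":255}

```text
time: 11.95
tcp_pos: [0.5525, -0.3737, 0.2784]
orientation: [-2.627, 1.135, 0.789]
force: [1.2, -3.5, 0.2]
grip_width: 0.03
```

```bash
python3 plan.py
```

```text
n [-0.29745788 -0.30020827  0.90630779] rv [ 0.001  -0.0002  0.0003]
0.09 tcp [ 0.5291 -0.4001  0.353 ] delta mm [-23.4 -26.4  74.6]
0.06 tcp [ 0.538  -0.391   0.3259] delta mm [-14.5 -17.4  47.4]
0.045 tcp [ 0.5425 -0.3865  0.3123] delta mm [-10.  -12.9  33.8]
0.014 tcp [ 0.5517 -0.3772  0.2842] delta mm [-0.8 -3.6  5.8]
0.002 tcp [ 0.5552 -0.3736  0.2733] delta mm [ 2.8  0.1 -5.1]
[ 0.55247108 -0.373685    0.27841298] [ 1.24924053 -3.47229977  0.24046656] [ 0.75  0.55 -0.2   1.75 -0.45  0.81 -0.41]
```

Call:
servo_tool:
  targets:
    - {"dx":0.6,"dy":0.6,"dz":-1.8,"rx":0,"ry":0,"rz":0,"fingers":255}
    - {"dx":0.6,"dy":0.6,"dz":-1.8,"rx":0,"ry":0,"rz":0,"fingers":255}

```text
time: 12.2
tcp_pos: [0.553, -0.373, 0.2766]
orientation: [-2.626, 1.135, 0.789]
force: [-0.0, -3.5, 2.4]
grip_width: 0.0298
```

Call:
servo_tool:
  targets:
    - {"dx":0.5,"dy":0.5,"dz":-1.4,"rx":0,"ry":0,"rz":0,"fingers":255}
    - {"dx":0.5,"dy":0.5,"dz":-1.4,"rx":0,"ry":0,"rz":0,"fingers":255}

```text
time: 12.45
tcp_pos: [0.5535, -0.3726, 0.2754]
orientation: [-2.626, 1.135, 0.789]
force: [-1.7, -4.7, 5.8]
grip_width: 0.0298
```

```bash
python3 plan.py|tail -2; python3 -c "
from ov import *
for n in('scene','top'): snap(n,n+'10')
for n,x,y in(('scene',245,135),('top',272,148)):
    crop(n+'10',x,y,36,40,11,'oo'+n)
cv2.imwrite(f'pics/o10.png',np.hstack([cv2.imread('pics/ooscene.png'),cv2.imread('pics/ootop.png')]))"
```

```text
0.002 tcp [ 0.5552 -0.3736  0.2733] delta mm [ 1.8 -1.  -2.1]
[ 0.55348807 -0.37258449  0.27539028] [-1.66953511 -4.71610176  5.82524319] [ 0.75  0.56 -0.21  1.75 -0.45  0.81 -0.41]
```

View pics/o10.png

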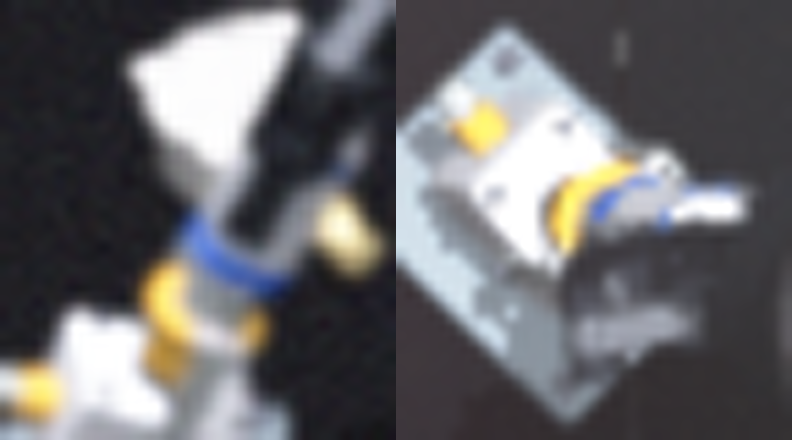

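Call:
servo_tool:
  targets:
    - {"dx":0.4,"dy":0.4,"dz":-1.3,"rx":0,"ry":0,"rz":0,"fingers":255}
    - {"dx":0.4,"dy":0.4,"dz":-1.3,"rx":0,"ry":0,"rz":0,"fingers":255}

```text
time: 12.8
tcp_pos: [0.5539, -0.3722, 0.2742]
orientation: [-2.626, 1.135, 0.789]
force: [-2.2, -5.3, 7.7]
grip_width: 0.0299
```

Call:
servo_tool:
  targets:
    - {"dx":0.3,"dy":0.3,"dz":-0.9,"rx":0,"ry":0,"rz":0,"fingers":255}
    - {"dx":0.3,"dy":0.3,"dz":-0.9,"rx":0,"ry":0,"rz":0,"fingers":255}

```text
time: 13.05
tcp_pos: [0.5542, -0.3719, 0.2733]
orientation: [-2.626, 1.135, 0.789]
force: [-3.4, -4.7, 8.0]
grip_width: 0.0303
```

Call:
servo_tool:
  targets:
    - {"dx":0.3,"dy":0.3,"dz":-0.9,"rx":0,"ry":0,"rz":0,"fingers":255}
    - {"dx":0.3,"dy":0.3,"dz":-0.9,"rx":0,"ry":0,"rz":0,"fingers":255}

```text
time: 13.3
tcp_pos: [0.5544, -0.3717, 0.2725]
orientation: [-2.626, 1.135, 0.789]
force: [-4.2, -5.0, 8.1]
grip_width: 0.0299
```

Call:
servo_tool:
  targets:
    - {"dx":0.2,"dy":0.2,"dz":-0.6,"rx":0,"ry":0,"rz":0,"fingers":255}
    - {"dx":0.2,"dy":0.2,"dz":-0.6,"rx":0,"ry":0,"rz":0,"fingers":255}

```text
time: 13.55
tcp_pos: [0.5546, -0.3716, 0.2723]
orientation: [-2.627, 1.135, 0.788]
force: [-5.4, -5.2, 13.6]
grip_width: 0.0299
```

Call:
servo_tool:
  targets:
    - {"dx":0.3,"dy":0.3,"dz":-0.8,"rx":0,"ry":0,"rz":0,"fingers":255}
    - {"dx":0.3,"dy":0.3,"dz":-0.8,"rx":0,"ry":0,"rz":0,"fingers":255}

```text
time: 13.8
tcp_pos: [0.5548, -0.3716, 0.2721]
orientation: [-2.628, 1.135, 0.787]
force: [-10.0, -6.0, 21.0]
grip_width: 0.0299
```

Call:
servo_tool:
  targets:
    - {"dx":0,"dy":0,"dz":0,"rx":0,"ry":0,"rz":0,"fingers":255}
    - {"dx":0,"dy":0,"dz":0,"rx":0,"ry":0,"rz":0,"fingers":255}
    - {"dx":0,"dy":0,"dz":0,"rx":0,"ry":0,"rz":0,"fingers":255}
    - {"dx":0,"dy":0,"dz":0,"rx":0,"ry":0,"rz":0,"fingers":255}

```text
time: 14.3
tcp_pos: [0.5548, -0.3716, 0.2721]
orientation: [-2.628, 1.135, 0.787]
force: [-10.5, -5.5, 21.6]
grip_width: 0.0296
```

```bash
python3 plan.py|tail -2; python3 -c "
from ov import *
for n in('scene','top'): snap(n,n+'11')
for n,x,y in(('scene',245,135),('top',272,148)):
    crop(n+'11',x,y,36,40,11,'oo'+n)
cv2.imwrite(f'pics/o11.png',np.hstack([cv2.imread('pics/ooscene.png'),cv2.imread('pics/ootop.png')]))"
```

```text
0.002 tcp [ 0.5552 -0.3736  0.2733] delta mm [ 0.5 -2.1  1.2]
[ 0.55475302 -0.37156539  0.27211232] [-10.46394123  -5.47410629  21.58057282] [ 0.75  0.56 -0.21  1.75 -0.45  0.8  -0.41]
```

View pics/o11.png

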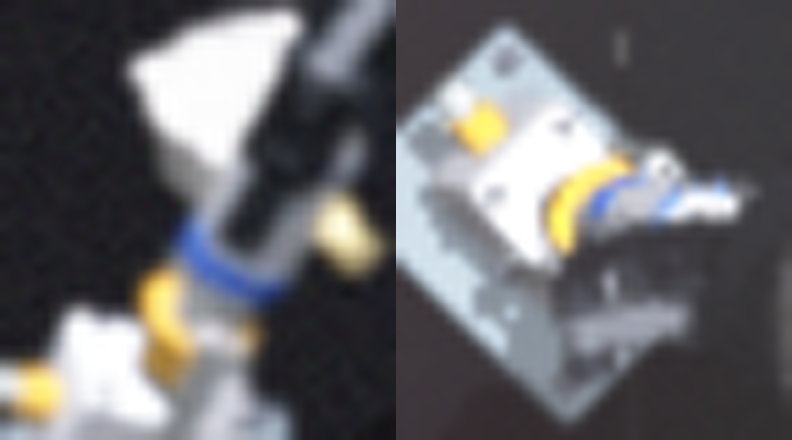

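View pics/scene11.png

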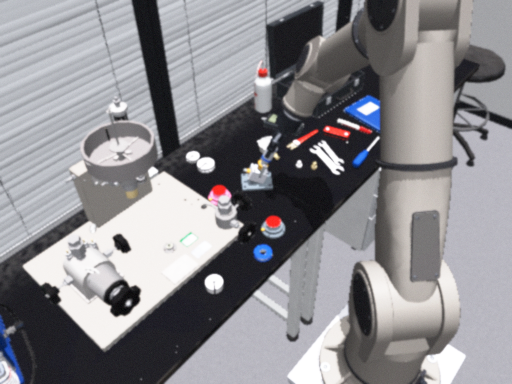

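```bash
python3 -c "
from h import *
o=ctrl.get_obs();print(o['time'],o['tcp_pos'],o['force'],o['wrist_torque'],o['grip_width']);print(ctrl.sign_off())"
```

```text
14.4 [ 0.55474448 -0.37159004  0.27212251] [-10.33986116  -5.68486763  21.63514953] [0.17091527 1.07843327 0.46965501] 0.029798246790615115
the job is handed in; nothing more can be done
None
```

I did the whole job in order and handed it in at 14.4 s, with the cartridge still gripped at 100 N and pushing on the nipple. No verdict is reported, and two points below rest on force and position rather than a clear picture.

- **Purge pad:** I pressed the cartridge upright onto the red pad of the grey station. Once it stopped moving, the measured upward force stayed at about 25 to 27 N for more than 0.5 s. That is well above the pad's 10 N spring, so it was at its stop.
- **Nipple and catches:** The nipple entered without touching the sides. Along its axis the push rose to about 10 N, eased to about 3 N at 6 to 7 mm in, then rose again to a firm stop. It held about 26 N there for the last half second or so.
- **Other things on the bench:** They looked unmoved in the last scene picture.

**Doubts:**
- **Catches:** The pictures are too coarse to measure the catch angles. In the scene view the near roller sits above the collar's shoulder. For the far catch I rely on the force easing and on how far the collar went past the rollers.
- **Travel:** From first contact to the stop the tool moved about 14 mm, against 12 mm expected. The cartridge may have slipped 1 to 2 mm in the grip, or first contact came later than I judged.
- **Camera fit:** The two cameras disagreed by about 3 mm sideways. I moved about 2 mm off my first alignment, based on comparing the cartridge and nipple in the same pictures. About 3 to 4 N of sideways force remained at the end.

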